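# Seat the till's memory board with its ejector levers

### The job

Take the memory board out of its blue stand and stand it in the slot of the shop's till unit, where it rests on springs, and let go of it. Then swing both orange levers inward with light, slow pushes, stopping as soon as the resistance rises sharply, so that they press the board fully home in the slot and hold it there: the levers, not your hand on the board, must do the seating, and no push on the till may exceed about 25 N. Leave everything else on the counter where it is.

Things in the scene. Friction and masses are not known exactly. Their poses are not given: they have to be found in the camera images.
- board_grip (a point): Loose upright memory board, same either way round: 130 mm long (y), 10 mm thick (x), 85 mm tall, about 150 g. Green part with level shoulders 51.5 mm above the foot; above it a black grip tab 68 mm long, 33.5 mm tall, 10 mm thick, gripped from above across its thickness. Lowest 7 mm: brass edge 120 mm long, 8 mm thick. This point: mid-board, in the tab, 70 mm above the foot, 15 mm below the top.
- board_foot_left (a point): Point on the underside of the board, 60 mm from its middle towards its +y end. Board fully home: 15 mm above the till's origin; resting on the springs: about 20.7 mm above.
- board_foot_right (a point): The same towards the board's -y end.
- stand: Fixed blue stand, 70 x 150 x 30 mm (x, y, z), with an open-topped slot along its y axis in which the board stands at the start, foot 8 mm above the counter. Origin: centre of its underside.
- till: Fixed till unit: grey case 104 mm (x) by 150 mm (y), 45 mm tall; origin under its centre, z up. A slot along y, 135 mm long, 12.4 mm wide, takes the board upright. In it two sprung contacts hold the board about 5.7 mm above the hard floor, which is 15 mm above the origin; pressing home takes about 5 N at each end, and the board springs back unless the levers hold it.
- slot_mouth (a point): Centre of the slot, 53 mm above the till's underside; same axes as the till. Sloping black lead-in lips along both sides of the slot reach up to 56 mm.
- lever_left (a joint): Orange lever at the till's +y end, hinged about its x axis; rad, positive = outward; 0.88 to 0.98 at the start, stop at 1.05. Stiff: stays where left. Pushed at the tip it takes 2 to 8 N, and up to 11 N once its nose presses the board's shoulder (below about 0.45). Brackets are not set alike: that end is home at some angle from -0.07 to 0.18, felt as a firm stop: 14 N or more means home.
- lever_left_tip (a point): Axis of the round tip (6 mm radius, 18 mm wide) of the left lever, 69 mm from its pivot; its line from the pivot leans outward by the joint value less 0.175 rad. Push it from outside with upright shut fingers reaching about 14 mm below it and follow its arc about the pivot (about 60 mm inward, 20 mm up); at one height it jams by friction. Lever arms are clear above and outside.
- lever_left_pivot (a point): Pivot of the left lever, 71 mm from the till's centre along its +y axis, 45 to 50 mm above the till's underside. The noses and open tips reach about 110 mm above the counter, so carry the board in above that and lower it between them.
- lever_right (a joint): The mirror-image lever at the till's -y end: 0 = upright, positive = swung outward, rad; all else as for the left one.
- lever_right_tip (a point): Axis of the round tip of the right lever, as for the left one.
- lever_right_pivot (a point): Pivot of the right lever, 71 mm from the till's centre along its -y axis.
- soda_can: Bystander: red drinks can, 66 mm wide, 115 mm tall, origin under its centre.
- sauce_bottle: Bystander: amber bottle, 60 mm wide, 190 mm tall, origin under its centre.
- jam_jar: Bystander: brown jar with a yellow lid, 68 mm wide, 85 mm tall, origin under its centre.
- soap_box: Bystander: blue box, 60 x 90 x 35 mm, origin under its centre.
- screwdriver: Bystander: screwdriver with a yellow handle, lying.
- coin_bowl: Bystander: white bowl, 100 mm wide, 35 mm tall, origin under its centre.
- carton: Bystander: brown carton, 70 x 110 x 90 mm, origin under its centre.
There are look-alikes about, which are no part of the job. There is more than one size of the part that bears board_grip; the job needs the smaller. What is shaped like the till but green is not meant.

How it is judged:
By the outcome, as a careful person would: the job done as asked, in the order asked, and still so for the second after the job is handed in, with the robot touching nothing.
It also fails if it takes over 72 s, if anything falls off the work surface, if the arm or the gripper's body presses on something with over 40 N, if the wrist force passes 120 N, or if a joint passes its speed limit or range.

### The arm

A 6-joint arm with a two-finger parallel gripper is mounted at the origin on the work surface. World frame = base frame: x ahead of the robot, y to its left, z up, the work surface at z = 0. Lengths are in m, angles in degrees, forces in N, time in s.
With the tool pointing down it reaches from about 0.4 to 0.825 m from the base axis. Payload 7 kg.
Tool frame: the origin (TCP) lies at the very end of the fingers, on their centre line; the grasp point (between the pads) lies behind it (r.grasp_offset is the z of the grasp point in the tool frame, in m); z points along the fingers, y is the direction in which the jaws open and shut (so a half turn about z gives the same grasp; the last joint's range is limited). The gripper opens to 88 mm and grips with 3 to 60 N. Pads are 19 mm wide; open, the fingers measure 130 mm over their backs; the gripper's body (78 mm by 193 mm) begins 47 mm behind the grasp point.
Start: joints at [-53.566, 20.546, 0.682, 0, -70.136, -16.507], TCP at [0.23, -0.635, 0.227] pointing down, gripper open.
Joint ranges: [-176.03, 176.03], [-82.01, 121.73], [-58.28, 71.71], [-173.87, 95.51], [-174.79, -0.11], [-173.66, 173.66]. Speed limits (degrees/s): [136.94, 136.94, 172.46, 180, 180, 180].

### API

Orientations are given as [roll, pitch, yaw] about the fixed x, y, z axes, in that order (R = Rz(yaw) Ry(pitch) Rx(roll)).
In Python, from plant import r gives the robot as it stands. The module is installed in compiled form; this text tells all that it offers.
- The arm moves only by the tool servo_tool, never from a script. Its argument "targets" is a list of rows, each an object of numbers: "dx", "dy", "dz": the shift along the world's x, y, z in cm; "spin": the turn about the world's z in rad; "grip": the opening in per cent of the stroke, from 0 (shut) to 100 (fully open). A call has exactly 10 rows; each row is the pose to reach, as a shift and turn from the pose commanded when the call began; what a row does not reach only later rows make up. A row lasts 1/12 s, in which the tool goes at most 41.7 mm and 7.16 degrees, less where a joint would pass 70% of its speed; a pose out of reach is approached as far as the arm can. A call with a gripper value outside its range is refused whole. The fingers move at their own pace and stop on an object; "squeeze" is the grip in N (left out, the last holds). Time passes only in rows, so rows that repeat a pose let the fingers close, or fill a call up. It gives the time, the measured TCP pose, the force and the opening at its end, in the units of the state.
- r.get_state(): the state, without advancing time (a new reading comes with each control period).
- r.capture(name): name is "scene" or "top" or "wrist"; returns the picture (400x640x3 uint8, blue, green, red); there is no depth.
- r.get_calibration(name): a dict with "K" (3x3 intrinsics, pixels), "extrinsics" (4x4, takes a point from camera to world coordinates). Camera axes: x right, y down, z forward; pixel columns grow to the right and rows downward; lengths in m; the calibration is good to about 2 mm. A picture is of the moment at which its call begins: read the wrist's pose just before it. get_calibration takes no time and is no camera call; for the wrist camera it gives the pose at the moment of the call.
- r.close_job(): hands the job in, once; it reports no verdict.
Trained networks look in the newest picture that a camera, given by its name, has taken for a name from the list of things; names that differ only in an ending like _2 or _b are one class to them, and where a whole thing is asked for, a point or a joint stands for the part that bears it (a point fixed in the world has none). Each returns a list of dicts, best first, with "p" (0 to 1); they miss things now and then, are a little off and sometimes report something else, mostly with a low value. They report only what shows in the picture. A call takes as long as a camera call. They do not tell look-alikes from the thing itself.
- r.cut_out(name, camera): "mask" (400x640 bool, what is visible of it) and "extent" ([left, top, right, bottom] in pixels, round what is visible of it).
The state is a dict: "time_s": time; "joints": joint angles; "qd": joint speeds; "joint_torque": joint torques, N m; "tcp_pos": TCP position; "eef_rot": TCP orientation; "contact_force": force on the tool from outside, world axes, zero at the start; "moment": the same for the moment, N m; "gripper_width": finger opening in m.
Only numpy, scipy, OpenCV 4.12 (cv2) and the standard library are available. Lean on these libraries where they do the work, as an engineer would, in place of code of your own. Each camera call takes 0.05 s, during which the arm holds its last target. There are 200 camera calls.

## Working session

There is one attempt and no reset: what is moved stays moved. The work goes in short steps, Python scripts to look and compute and a tool call to move; the robot and the scene stay as the last step left them, time stands still between calls to the robot, and variables do not carry over. Pictures are saved under pics/ and viewed, about 8 in all and at most 12, crops included, and the job is handed in when it is done.

Besides the shell and the picture viewer there is one more tool, called after "Emit:" by a JSON object that holds its "method" and its "body", one argument or row to a line. servo_tool: Moves the arm, as the interface text tells. Its arguments: {"type":"object","properties":{"targets":{"type":"array"},"squeeze":{"type":"number"}},"required":["targets"]}

```bash
mkdir -p pics; cat > h.py <<'E'
import numpy as np, cv2
from plant import r
def cal(n):
    c=r.get_calibration(n); return np.array(c["K"]),np.array(c["extrinsics"])
def ray(n,uv,z,c=None):
    K,T=c or cal(n); d=T[:3,:3]@np.linalg.solve(K,[uv[0],uv[1],1]); o=T[:3,3]
    return o+d*(z-o[2])/d[2]
def proj(n,P,c=None):
    K,T=c or cal(n); p=(np.atleast_2d(P)-T[:3,3])@T[:3,:3]; q=p@K.T; return q[:,:2]/q[:,2:]
E
python3 - <<'E'
from h import *
for n in("scene","top"):
    im=r.capture(n); cv2.imwrite(f"pics/{n}0.png",im)
    K,T=cal(n); print(n,K[0,0],T.round(3).tolist())
    for k in("board_grip","stand","till","lever_left","lever_left_tip"):
        try:
            for d in r.cut_out(k,n): print(k,round(d["p"],2),d["extent"])
        except Exception as e: print(k,e)
print(r.get_state()["time_s"], r.grasp_offset)
a=[cv2.imread(f"pics/{n}0.png") for n in("scene","top")]
cv2.imwrite("pics/both.png",cv2.resize(np.vstack(a),(480,600))) 
E
```

```text
scene 512.3767744948645 [[-0.773, 0.495, -0.397, 1.147], [0.634, 0.603, -0.483, 0.692], [0.0, -0.625, -0.78, 1.241], [0.0, 0.0, 0.0, 1.0]]
board_grip 0.85 [382.0, 290.1, 453.4, 331.7]
stand 0.61 [346.5, 237.1, 399.4, 278.9]
till 0.75 [263.1, 78.7, 308.8, 135.0]
lever_left 0.47 [302.6, 179.5, 310.0, 190.4]
lever_left_tip 0.74 [308.7, 289.1, 354.9, 350.0]
lever_left_tip 0.49 [302.2, 177.4, 310.2, 192.1]
top 510.9295648685067 [[-0.011, -0.997, 0.083, 0.461], [-1.0, 0.011, -0.001, -0.029], [0.0, -0.083, -0.997, 1.512], [0.0, 0.0, 0.0, 1.0]]
board_grip 0.69 [144.4, 179.8, 175.9, 240.1]
board_grip 0.47 [208.2, 217.4, 254.7, 224.5]
stand 0.79 [210.5, 205.1, 264.0, 238.3]
till 0.75 [411.0, 257.9, 484.5, 298.1]
till 0.6 [323.2, 199.7, 409.4, 246.5]
lever_left 0.58 [422.4, 275.5, 439.2, 280.2]
lever_left 0.54 [320.8, 210.9, 343.1, 218.7]
lever_left 0.3 [319.7, 198.7, 408.8, 243.5]
lever_left_tip 0.41 [322.3, 210.7, 340.0, 219.5]
0.6 -0.0188
```

View pics/scene0.png

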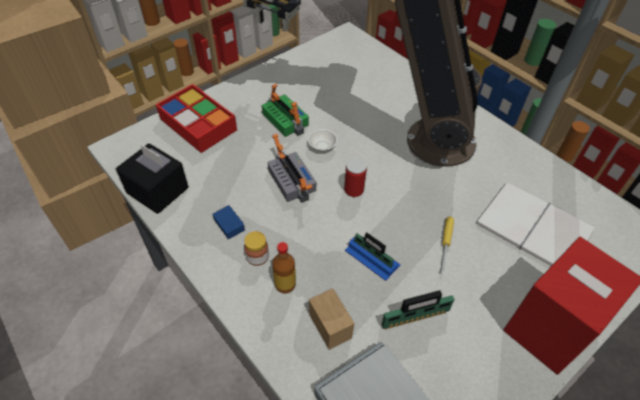

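View pics/top0.png

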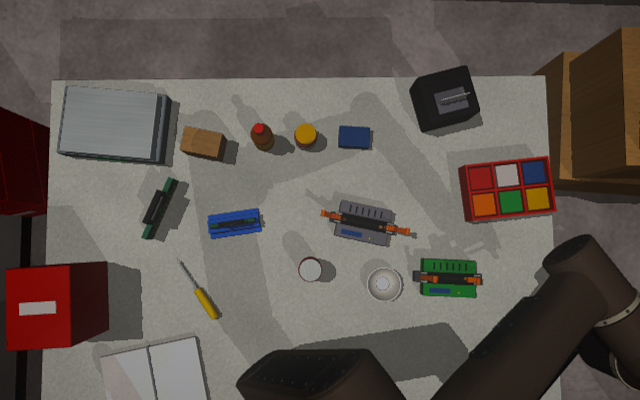

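The scene shows the smaller board in the blue stand (scene 373,250; top 235,222), and a larger loose board at scene (418,310), top (160,208). The grey till is at top (365,222), and the green till-like unit at top (447,278) is not meant. The job matches the stand board and the grey till.

```bash
python3 - <<'E'
from h import *
for nm,uv,z in(("stand",(235,222),.03),("till",(364,222),.05),("tipA",(330,214),.1),("tipB",(402,232),.1),("stL",(211,226),.03),("stR",(261,217),.03)):
    print(nm,ray("top",uv,z).round(3))
K,T=cal("wrist"); s=r.get_state(); print(K.round(1).tolist(),T.round(3).tolist(),s["tcp_pos"],s["eef_rot"],s["contact_force"])
a=cv2.imread("pics/scene0.png")[130:300,250:470]; b=cv2.imread("pics/top0.png")[160:300,130:500]
a=cv2.resize(a,None,fx=2,fy=2,interpolation=2); b=cv2.resize(b,None,fx=2.1,fy=1.8,interpolation=2)
o=np.zeros((600,790,3),np.uint8); o[:340,:440]=a; o[340:592,:777]=b[:252]; cv2.imwrite("pics/crop.png",o)
E
```

```text
stand [0.511 0.187 0.03 ]
till [ 0.506 -0.185  0.05 ]
tipA [ 0.527 -0.086  0.1  ]
tipB [ 0.476 -0.283  0.1  ]
stL [0.5   0.257 0.03 ]
stR [0.524 0.112 0.03 ]
[[350.8, 0.0, 315.2], [0.0, 350.8, 193.0], [0.0, 0.0, 1.0]] [[-0.341, 0.902, 0.264, 0.159], [0.94, 0.327, 0.095, -0.66], [-0.001, 0.28, -0.96, 0.386], [0.0, 0.0, 0.0, 1.0]] [ 0.23005054 -0.63457096  0.22656279] [-1.79998840e+02  1.14179363e-03 -1.60073776e+02] [-0.13765269  0.17553863  0.38656978]
```

View pics/crop.png

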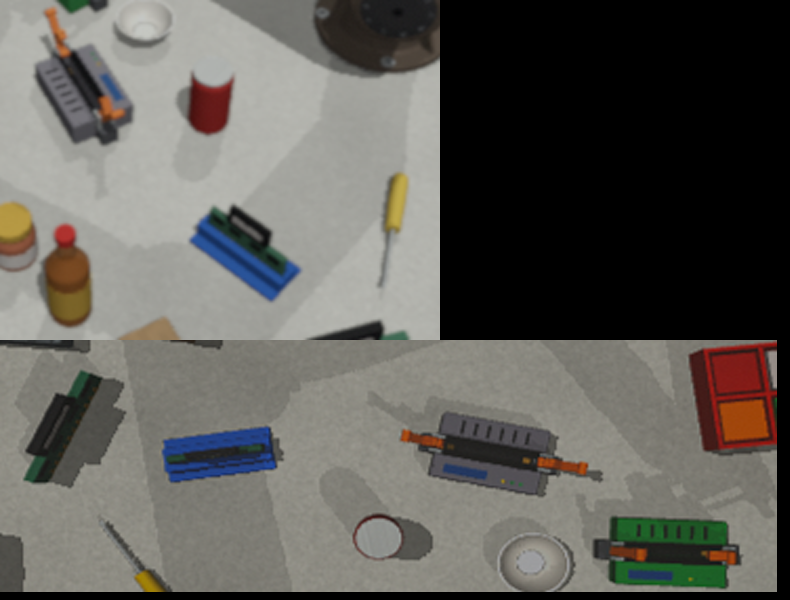

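The crop confirms it: the blue stand with the short-tabbed board, with the larger board lying apart, and the grey till. I'll move over the till, look with the wrist camera, then go to the stand.

Emit:
{"method": "servo_tool", "body": {
  "targets": [
    {"dx": 2,"dy": 3.4,"spin": 0.096},
    {"dx": 4,"dy": 6.8,"spin": 0.19},
    {"dx": 6,"dy": 10.2,"spin": 0.29},
    {"dx": 8,"dy": 13.6,"spin": 0.38},
    {"dx": 10,"dy": 17,"spin": 0.48},
    {"dx": 12,"dy": 20.4,"spin": 0.58},
    {"dx": 14,"dy": 23.8,"spin": 0.67},
    {"dx": 16,"dy": 27.2,"spin": 0.77},
    {"dx": 18,"dy": 30.6,"spin": 0.86},
    {"dx": 20,"dy": 34,"spin": 0.95}
  ]
}}

```text
validation failed for argument at $.ta...
```

Emit:
{"method": "servo_tool", "body": {
  "targets": [
    {"dx": 2,"dy": 3},
    {"dx": 4,"dy": 6},
    {"dx": 6,"dy": 9},
    {"dx": 7.6,"dy": 11},
    {"dx": 7.6,"dy": 11},
    {"dx": 7.6,"dy": 11},
    {"dx": 7.6,"dy": 11},
    {"dx": 7.6,"dy": 11},
    {"dx": 7.6,"dy": 11},
    {"dx": 7.6,"dy": 11}
  ]
}}

```text
validation failed for argument at $.ta...
```

```bash
python3 - <<'E'
from h import *
s=r.get_state(); c=cal("wrist"); im=r.capture("wrist"); np.savez("wt.npz",K=c[0],T=c[1]); cv2.imwrite("pics/wt.png",im)
print(s["time_s"],s["tcp_pos"],s["eef_rot"],s["joints"])
for k in("till","lever_left","lever_left_tip"):
    for d in r.cut_out(k,"wrist"): print(k,round(d["p"],2),d["extent"])
E
```

```text
0.6 [ 0.23005054 -0.63457096  0.22656279] [-1.79998840e+02  1.14179363e-03 -1.60073776e+02] [-5.35650486e+01  2.05459543e+01  6.81896511e-01 -8.13540548e-04
 -7.01345056e+01 -1.65084513e+01]
till 0.66 [370.1, 256.9, 443.5, 337.4]
```

View pics/wt.png

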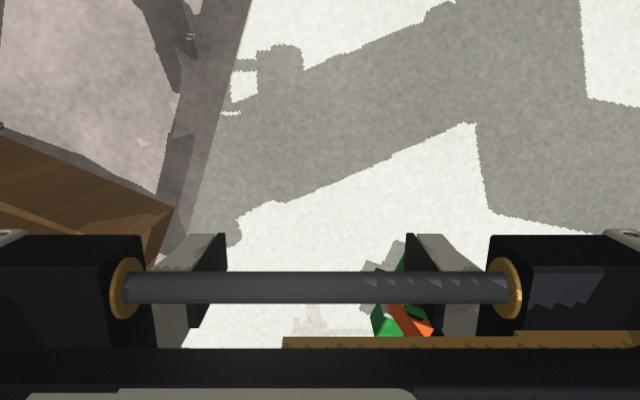

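The view shows the gripper hiding the lower part of the picture (rows below 230), so things should lie ahead of the TCP. The move calls were refused because the rows need every field. I'll retry with an offset viewpoint.

Emit:
{"method": "servo_tool", "body": {
  "targets": [
    {"dx": 2.4,"dy": 3.2,"dz": 0.4,"spin": 0,"grip": 100},
    {"dx": 4.8,"dy": 6.4,"dz": 0.8,"spin": 0,"grip": 100},
    {"dx": 7.2,"dy": 9.6,"dz": 1.2,"spin": 0,"grip": 100},
    {"dx": 9.6,"dy": 12.8,"dz": 1.6,"spin": 0,"grip": 100},
    {"dx": 12,"dy": 16,"dz": 2,"spin": 0,"grip": 100},
    {"dx": 14.4,"dy": 19.2,"dz": 2.4,"spin": 0,"grip": 100},
    {"dx": 16.8,"dy": 22.4,"dz": 2.8,"spin": 0,"grip": 100},
    {"dx": 19.2,"dy": 25.6,"dz": 3.2,"spin": 0,"grip": 100},
    {"dx": 21.6,"dy": 28.8,"dz": 3.6,"spin": 0,"grip": 100},
    {"dx": 24,"dy": 32,"dz": 4,"spin": 0,"grip": 100}
  ]
}}

```text
time_s: 1.63
tcp_pos: [0.4709, -0.3128, 0.2672]
eef_rot: [-180.0, 0.0, -160.1]
contact_force: [1.1, -0.1, 1.1]
gripper_width: 0.0874
```

Emit:
{"method": "servo_tool", "body": {
  "targets": [
    {"dx": 2.4,"dy": 3.2,"dz": 0,"spin": 0,"grip": 100},
    {"dx": 4.8,"dy": 6.4,"dz": 0,"spin": 0,"grip": 100},
    {"dx": 7.2,"dy": 9.6,"dz": 0,"spin": 0,"grip": 100},
    {"dx": 9.6,"dy": 12.8,"dz": 0,"spin": 0,"grip": 100},
    {"dx": 13,"dy": 15,"dz": 0,"spin": 0,"grip": 100},
    {"dx": 13,"dy": 16,"dz": 0,"spin": 0,"grip": 100},
    {"dx": 13,"dy": 16,"dz": 0,"spin": 0,"grip": 100},
    {"dx": 13,"dy": 16,"dz": 0,"spin": 0,"grip": 100},
    {"dx": 13,"dy": 16,"dz": 0,"spin": 0,"grip": 100},
    {"dx": 13,"dy": 16,"dz": 0,"spin": 0,"grip": 100}
  ]
}}

```text
time_s: 2.47
tcp_pos: [0.5996, -0.1554, 0.2669]
eef_rot: [-180.0, 0.0, -160.1]
contact_force: [-0.3, -1.4, 0.0]
gripper_width: 0.0879
```

```bash
python3 - <<'E'
from h import *
s=r.get_state(); c=cal("wrist"); im=r.capture("wrist"); np.savez("wt.npz",K=c[0],T=c[1]); cv2.imwrite("pics/wt.png",im)
print(s["time_s"],s["tcp_pos"],s["eef_rot"],s["joints"])
for k in("till","lever_left","lever_left_tip"):
    for d in r.cut_out(k,"wrist"): print(k,round(d["p"],2),d["extent"])
E
```

```text
2.4667 [ 0.59955021 -0.15539605  0.26686504] [-1.79990564e+02  1.97875057e-02 -1.60125711e+02] [ 3.51119705e+00  1.40476629e+01 -3.20720319e+00  3.64376329e-03
 -7.27234895e+01 -7.36379912e+01]
till 0.93 [211.0, 0.5, 440.4, 149.5]
till 0.3 [540.9, 145.6, 640.0, 220.5]
lever_left 0.91 [369.5, 98.7, 435.3, 151.0]
lever_left 0.44 [213.3, 0.2, 276.1, 44.4]
lever_left_tip 0.87 [372.4, 99.1, 441.0, 146.1]
```

View pics/wt.png

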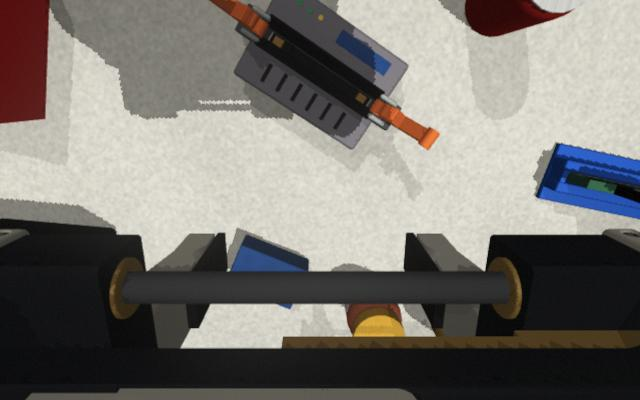

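The wrist view shows the grey till at (320,70), with the far lever tip cut off at the top left, (215,0); the near tip is at (430,140). The blue stand is at (590,180). I'll centre and square up the view.

Emit:
{"method": "servo_tool", "body": {
  "targets": [
    {"dx": -0.8,"dy": -1,"dz": 0,"spin": -0.11,"grip": 100},
    {"dx": -1.6,"dy": -2,"dz": 0,"spin": -0.22,"grip": 100},
    {"dx": -2.4,"dy": -3,"dz": 0,"spin": -0.33,"grip": 100},
    {"dx": -3.2,"dy": -4,"dz": 0,"spin": -0.44,"grip": 100},
    {"dx": -3.7,"dy": -4.5,"dz": 0,"spin": -0.55,"grip": 100},
    {"dx": -3.7,"dy": -4.5,"dz": 0,"spin": -0.6,"grip": 100},
    {"dx": -3.7,"dy": -4.5,"dz": 0,"spin": -0.6,"grip": 100},
    {"dx": -3.7,"dy": -4.5,"dz": 0,"spin": -0.6,"grip": 100},
    {"dx": -3.7,"dy": -4.5,"dz": 0,"spin": -0.6,"grip": 100},
    {"dx": -3.7,"dy": -4.5,"dz": 0,"spin": -0.6,"grip": 100}
  ]
}}

```text
time_s: 3.5
tcp_pos: [0.5631, -0.1995, 0.2665]
eef_rot: [-180.0, -0.0, 165.6]
contact_force: [-0.5, 0.2, -0.1]
gripper_width: 0.0874
```

```bash
python3 - <<'E'
from h import *
s=r.get_state(); c=cal("wrist"); im=r.capture("wrist"); np.savez("wt.npz",K=c[0],T=c[1]); cv2.imwrite("pics/wt.png",im)
print(s["time_s"],s["tcp_pos"],s["eef_rot"],s["joints"])
cv2.imwrite("pics/wt2.png",cv2.resize(im[0:230,120:520],None,fx=2,fy=2,interpolation=2))
for k in("till","lever_left","lever_left_tip"):
    for d in r.cut_out(k,"wrist"): print(k,round(d["p"],2),d["extent"])
E
```

```text
3.5 [ 0.56313822 -0.1995007   0.26650753] [-1.79999462e+02 -2.22442145e-03  1.65638589e+02] [-7.81632244e-01  1.19683829e+01 -5.96843778e+00  9.97933023e-07
 -7.20654679e+01 -1.03579779e+02]
till 0.83 [2.5, 0.9, 152.8, 79.2]
till 0.66 [180.7, 53.5, 455.8, 158.1]
till 0.56 [607.5, 23.0, 637.9, 45.5]
lever_left 0.59 [378.6, 95.9, 452.8, 113.4]
lever_left 0.33 [608.2, 23.9, 638.7, 44.6]
lever_left_tip 0.94 [379.2, 94.9, 457.8, 114.7]
lever_left_tip 0.2 [179.2, 103.2, 253.6, 124.2]
```

View pics/wt2.png

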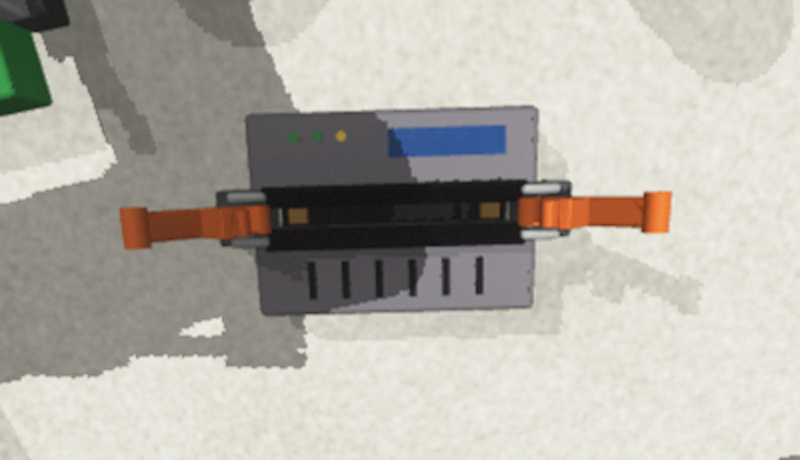

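The till is squared up: case top corners at crop (247,116), (538,107), (532,306), (263,314); lever tips at about (135,228) and (657,212); slot axis at row ~212. Measuring now.

```bash
cat >> h.py <<'E'
from scipy.optimize import least_squares
def fitrect(n,px,lx,ly,z,yaw0,c=None):
    """px: pixels of the corners; order (+x,-y),(+x,+y),(-x,+y),(-x,-y) by signs in sg; returns x,y,yaw"""
    W=np.array([ray(n,p,z,c)[:2] for p in px])
    return W
def pose2(L,W):
    "rigid 2D fit L->W: x,y,yaw deg, residuals mm"
    L=np.array(L,float);W=np.array(W,float);a=L-L.mean(0);b=W-W.mean(0)
    t=np.arctan2((a[:,0]*b[:,1]-a[:,1]*b[:,0]).sum(),(a*b).sum());R=np.array([[np.cos(t),-np.sin(t)],[np.sin(t),np.cos(t)]])
    o=W.mean(0)-R@L.mean(0);return o,np.degrees(t),(W-o-L@R.T)*1e3
E
python3 - <<'E'
from h import *
w=np.load("wt.npz");c=(w["K"],w["T"])
f=lambda p:np.array(p)/2+[120-.25,-.25]
cor=[(247,116),(538,107),(532,306),(263,314)]
# image up = -x world ; image right=+y
L=[(-.052,-.075),(-.052,.075),(.052,.075),(.052,-.075)]
W=[ray("wrist",f(p),.045,c)[:2] for p in cor]
print(pose2(L,W))
# refine corners by subpixel
im=cv2.imread("pics/wt.png");g=cv2.cvtColor(im,6)
q=cv2.cornerSubPix(g,np.array([f(p) for p in cor],np.float32).reshape(-1,1,2),(5,5),(-1,-1),(3,50,.01)).reshape(-1,2)
print(q.tolist()); W=[ray("wrist",p,.045,c)[:2] for p in q]; o,t,res=pose2(L,W); print(o,t,res)
R=np.array([[np.cos(np.radians(t)),-np.sin(np.radians(t))],[np.sin(np.radians(t)),np.cos(np.radians(t))]])
for nm,p in (("tipR",(135,228)),("tipL",(657,212))):
  for th in(.88,.98):
    z=.0475+.069*np.cos(th-.175); P=ray("wrist",f(p),z+.004,c)[:2]
    print(nm,th,z,((P-o)@R).round(4),"expected y",.071+.069*np.sin(th-.175))
for p in ((265,192),(524,184),(270,248),(523,242),(297,216),(490,210)): print(((ray("wrist",f(p),.053,c)[:2]-o)@R).round(4))
tc=cal("top")
for nm,L3 in(("till top corners",[(-.052,-.075),(-.052,.075),(.052,.075),(.052,-.075)]),):
  print("in top:",proj("top",[[*(o+R@np.array(l)),.045] for l in L3]).round(1).tolist())
E
```

```text
(array([ 0.50693182, -0.18292627]), np.float64(-12.716854540678915), array([[ 1.32389641,  0.88480194],
       [ 0.84599302, -1.24542193],
       [-1.43678361, -0.9760251 ],
       [-0.73310582,  1.33664509]]))
[[242.007080078125, 57.67287826538086], [388.6003723144531, 53.481319427490234], [385.6504821777344, 153.54493713378906], [250.60992431640625, 157.07298278808594]]
[ 0.50713132 -0.1835401 ] -12.776402291857273 [[ 0.80449377  0.22618193]
 [ 0.73609556 -0.8559055 ]
 [-0.8645541  -0.56785379]
 [-0.67603523  1.19757736]]
tipR 0.88 0.10005119707158225 [-0.0003 -0.1164] expected y 0.1157143342379569
tipR 0.98 0.09532467521650725 [-1.000e-04 -1.181e-01] expected y 0.1207373143669378
tipL 0.88 0.10005119707158225 [-0.0008  0.1172] expected y 0.1157143342379569
tipL 0.98 0.09532467521650725 [-0.0006  0.1189] expected y 0.1207373143669378
[-0.0138 -0.0657]
[-0.014   0.0669]
[ 0.0145 -0.0653]
[0.0151 0.0671]
[-0.0014 -0.0501]
[-0.0016  0.0497]
in top: [[385.5, 244.9], [334.1, 233.9], [341.6, 198.5], [392.7, 209.4]]
```

Till: centre (0.507, −0.183), yaw −12.8°, and the lever tips match the expected geometry. Next, the stand.

Emit:
{"method": "servo_tool", "body": {
  "targets": [
    {"dx": 0,"dy": 4,"dz": 0,"spin": 0.04,"grip": 100},
    {"dx": 0,"dy": 8,"dz": 0,"spin": 0.08,"grip": 100},
    {"dx": 0,"dy": 12,"dz": 0,"spin": 0.12,"grip": 100},
    {"dx": 0,"dy": 16,"dz": 0,"spin": 0.16,"grip": 100},
    {"dx": 0,"dy": 20,"dz": 0,"spin": 0.2,"grip": 100},
    {"dx": 0,"dy": 24,"dz": 0,"spin": 0.24,"grip": 100},
    {"dx": 0,"dy": 28,"dz": 0,"spin": 0.28,"grip": 100},
    {"dx": 0,"dy": 32,"dz": 0,"spin": 0.32,"grip": 100},
    {"dx": 0,"dy": 36,"dz": 0,"spin": 0.36,"grip": 100},
    {"dx": 0,"dy": 39,"dz": 0,"spin": 0.38,"grip": 100}
  ]
}}

```text
time_s: 4.53
tcp_pos: [0.5627, 0.1935, 0.2666]
eef_rot: [180.0, 0.0, -172.5]
contact_force: [0.3, -0.6, -0.1]
gripper_width: 0.0877
```

Emit:
{"method": "servo_tool", "body": {
  "targets": [
    {"dx": 0,"dy": 0,"dz": 0,"spin": 0,"grip": 100},
    {"dx": 0,"dy": 0,"dz": 0,"spin": 0,"grip": 100},
    {"dx": 0,"dy": 0,"dz": 0,"spin": 0,"grip": 100},
    {"dx": 0,"dy": 0,"dz": 0,"spin": 0,"grip": 100},
    {"dx": 0,"dy": 0,"dz": 0,"spin": 0,"grip": 100},
    {"dx": 0,"dy": 0,"dz": 0,"spin": 0,"grip": 100},
    {"dx": 0,"dy": 0,"dz": 0,"spin": 0,"grip": 100},
    {"dx": 0,"dy": 0,"dz": 0,"spin": 0,"grip": 100},
    {"dx": 0,"dy": 0,"dz": 0,"spin": 0,"grip": 100},
    {"dx": 0,"dy": 0,"dz": 0,"spin": 0,"grip": 100}
  ]
}}

```text
time_s: 5.37
tcp_pos: [0.5631, 0.1902, 0.2666]
eef_rot: [180.0, 0.0, -172.7]
contact_force: [0.3, 0.0, 0.0]
gripper_width: 0.0871
```

```bash
python3 - <<'E'
from h import *
s=r.get_state(); c=cal("wrist"); im=r.capture("wrist"); np.savez("ws.npz",K=c[0],T=c[1]); cv2.imwrite("pics/ws.png",im)
print(s["time_s"],s["tcp_pos"],s["eef_rot"],s["joints"])
cv2.imwrite("pics/ws2.png",cv2.resize(im[30:230,190:450],None,fx=3,fy=3,interpolation=2))
for k in("stand","board_grip"):
    for d in r.cut_out(k,"wrist"): print(k,round(d["p"],2),d["extent"])
E
```

```text
5.3667 [0.56306657 0.19024236 0.26662096] [ 1.79996723e+02  4.06166263e-03 -1.72694861e+02] [ 3.74950089e+01  1.16628108e+01 -6.34428810e+00 -8.30399564e-04
 -7.19877426e+01 -1.20189613e+02]
stand 0.8 [259.6, 78.6, 395.9, 141.1]
stand 0.16 [263.1, 106.8, 387.9, 122.5]
board_grip 0.69 [439.5, 101.8, 590.3, 255.9]
board_grip 0.61 [262.2, 106.3, 390.5, 122.4]
board_grip 0.39 [184.6, 265.1, 252.3, 348.1]
```

View pics/ws2.png

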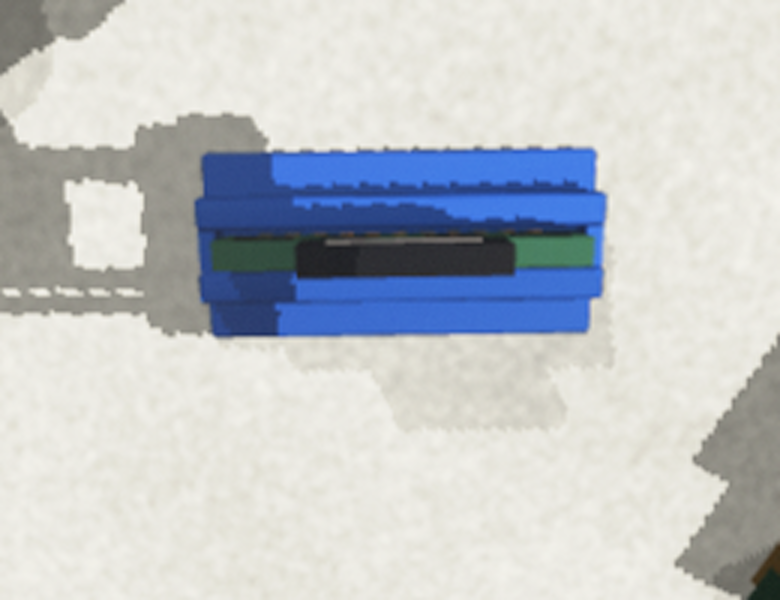

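The board stands in the stand: tab from crop (297,243) to (515,276), green shoulders from columns 212 to 595 at row ~253.

```bash
python3 - <<'E'
from h import *
w=np.load("ws.npz");c=(w["K"],w["T"])
f=lambda p:(np.array(p)+.5)/3-.5+[190,30]
pts=[((297,259.5),.093),((515,259),.093),((212,254),.0595),((595,252),.0595)]
W=[ray("wrist",f(p),z,c)[:2] for p,z in pts]
L=[(0,-.034),(0,.034),(0,-.065),(0,.065)]
o,t,res=pose2(L,W);print(o,t,res)
print([np.mean([W[0],W[1]],0),np.mean([W[2],W[3]],0)], np.linalg.norm(W[1]-W[0]),np.linalg.norm(W[3]-W[2]))
s=r.get_state(); print((o-s["tcp_pos"][:2])*100)
E
```

```text
[0.5099596  0.19247796] 7.555744229358933 [[-0.20812982  0.18411081]
 [-0.00091347 -0.22350061]
 [ 0.17243147 -0.1903078 ]
 [ 0.03661182  0.22969759]]
[array([0.50985507, 0.19245827]), array([0.51006412, 0.19249766])] 0.06756885124234323 0.13043424184633098
[-5.30696613  0.20858602]
```

Emit:
{"method": "servo_tool", "body": {
  "targets": [
    {"dx": -2,"dy": 0.1,"dz": 0,"spin": 0.12,"grip": 100},
    {"dx": -4,"dy": 0.2,"dz": 0,"spin": 0.24,"grip": 100},
    {"dx": -5.3,"dy": 0.2,"dz": 0,"spin": 0.36,"grip": 100},
    {"dx": -5.3,"dy": 0.2,"dz": 0,"spin": 0.48,"grip": 100},
    {"dx": -5.3,"dy": 0.2,"dz": -1,"spin": 0.6,"grip": 100},
    {"dx": -5.3,"dy": 0.2,"dz": -2,"spin": 0.72,"grip": 100},
    {"dx": -5.3,"dy": 0.2,"dz": -3,"spin": 0.84,"grip": 100},
    {"dx": -5.3,"dy": 0.2,"dz": -4,"spin": 0.96,"grip": 100},
    {"dx": -5.3,"dy": 0.2,"dz": -5,"spin": 1.08,"grip": 100},
    {"dx": -5.3,"dy": 0.2,"dz": -6,"spin": 1.2,"grip": 100}
  ]
}}

```text
time_s: 6.35
tcp_pos: [0.51, 0.1925, 0.2062]
eef_rot: [-180.0, 0.0, -103.6]
contact_force: [0.5, -0.6, -0.2]
gripper_width: 0.0877
```

Emit:
{"method": "servo_tool", "body": {
  "targets": [
    {"dx": 0,"dy": 0,"dz": -1,"spin": 0.12,"grip": 100},
    {"dx": 0,"dy": 0,"dz": -2,"spin": 0.24,"grip": 100},
    {"dx": 0,"dy": 0,"dz": -3,"spin": 0.375,"grip": 100},
    {"dx": 0,"dy": 0,"dz": -4,"spin": 0.375,"grip": 100},
    {"dx": 0,"dy": 0,"dz": -5,"spin": 0.375,"grip": 100},
    {"dx": 0,"dy": 0,"dz": -6,"spin": 0.375,"grip": 100},
    {"dx": 0,"dy": 0,"dz": -7,"spin": 0.375,"grip": 100},
    {"dx": 0,"dy": 0,"dz": -7,"spin": 0.375,"grip": 100},
    {"dx": 0,"dy": 0,"dz": -7,"spin": 0.375,"grip": 100},
    {"dx": 0,"dy": 0,"dz": -7,"spin": 0.375,"grip": 100}
  ]
}}

```text
time_s: 7.18
tcp_pos: [0.5103, 0.1926, 0.1368]
eef_rot: [-180.0, -0.0, -82.5]
contact_force: [0.9, 0.2, 0.1]
gripper_width: 0.0877
```

Emit:
{"method": "servo_tool", "body": {
  "targets": [
    {"dx": 0,"dy": 0,"dz": -1.5,"spin": 0,"grip": 100},
    {"dx": 0,"dy": 0,"dz": -3,"spin": 0,"grip": 60},
    {"dx": 0,"dy": 0,"dz": -4.5,"spin": 0,"grip": 50},
    {"dx": 0,"dy": 0,"dz": -6,"spin": 0,"grip": 40},
    {"dx": 0,"dy": 0,"dz": -7,"spin": 0,"grip": 40},
    {"dx": 0,"dy": 0,"dz": -7.6,"spin": 0,"grip": 40},
    {"dx": 0,"dy": 0,"dz": -7.6,"spin": 0,"grip": 30},
    {"dx": 0,"dy": 0,"dz": -7.6,"spin": 0,"grip": 20},
    {"dx": 0,"dy": 0,"dz": -7.6,"spin": 0,"grip": 10},
    {"dx": 0,"dy": 0,"dz": -7.6,"spin": 0,"grip": 0}
  ],
  "squeeze": 20
}}

```text
time_s: 8.02
tcp_pos: [0.5105, 0.1928, 0.0614]
eef_rot: [-179.9, 0.0, -82.4]
contact_force: [-0.7, 0.5, -1.0]
gripper_width: 0.0333
```

Emit:
{"method": "servo_tool", "body": {
  "targets": [
    {"dx": 0,"dy": 0,"dz": 0,"spin": 0,"grip": 0},
    {"dx": 0,"dy": 0,"dz": 0,"spin": 0,"grip": 0},
    {"dx": 0,"dy": 0,"dz": 0,"spin": 0,"grip": 0},
    {"dx": 0,"dy": 0,"dz": 0,"spin": 0,"grip": 0},
    {"dx": 0,"dy": 0,"dz": 0,"spin": 0,"grip": 0},
    {"dx": 0,"dy": 0,"dz": 0,"spin": 0,"grip": 0},
    {"dx": 0,"dy": 0,"dz": 0,"spin": 0,"grip": 0},
    {"dx": 0,"dy": 0,"dz": 0,"spin": 0,"grip": 0},
    {"dx": 0,"dy": 0,"dz": 0,"spin": 0,"grip": 0},
    {"dx": 0,"dy": 0,"dz": 0,"spin": 0,"grip": 0}
  ]
}}

```text
time_s: 8.85
tcp_pos: [0.5102, 0.1925, 0.0608]
eef_rot: [-180.0, 0.0, -82.4]
contact_force: [-0.8, 0.0, 5.7]
gripper_width: 0.01
```

Gripped at 10 mm. Lift and carry.

Emit:
{"method": "servo_tool", "body": {
  "targets": [
    {"dx": 0,"dy": 0,"dz": 0.5,"spin": 0,"grip": 0},
    {"dx": 0,"dy": 0,"dz": 1.5,"spin": 0,"grip": 0},
    {"dx": 0,"dy": 0,"dz": 2.5,"spin": 0,"grip": 0},
    {"dx": 0,"dy": 0,"dz": 4,"spin": 0,"grip": 0},
    {"dx": 0,"dy": 0,"dz": 5.5,"spin": 0,"grip": 0},
    {"dx": 0,"dy": 0,"dz": 7,"spin": 0,"grip": 0},
    {"dx": 0,"dy": 0,"dz": 8.5,"spin": 0,"grip": 0},
    {"dx": 0,"dy": 0,"dz": 10,"spin": 0,"grip": 0},
    {"dx": 0,"dy": 0,"dz": 11.5,"spin": 0,"grip": 0},
    {"dx": 0,"dy": 0,"dz": 12.5,"spin": 0,"grip": 0}
  ]
}}

```text
time_s: 9.68
tcp_pos: [0.5105, 0.1927, 0.1881]
eef_rot: [-179.9, 0.1, -82.4]
contact_force: [1.0, 0.2, -1.3]
gripper_width: 0.0099
```

Emit:
{"method": "servo_tool", "body": {
  "targets": [
    {"dx": 0,"dy": -1,"dz": 0,"spin": 0,"grip": 0},
    {"dx": 0,"dy": -3,"dz": 0,"spin": -0.03,"grip": 0},
    {"dx": 0,"dy": -5.5,"dz": 0,"spin": -0.06,"grip": 0},
    {"dx": 0,"dy": -8,"dz": 0,"spin": -0.1,"grip": 0},
    {"dx": 0,"dy": -10.5,"dz": 0,"spin": -0.14,"grip": 0},
    {"dx": 0,"dy": -13,"dz": 0,"spin": -0.18,"grip": 0},
    {"dx": 0,"dy": -15.5,"dz": 0,"spin": -0.21,"grip": 0},
    {"dx": 0,"dy": -18,"dz": 0,"spin": -0.24,"grip": 0},
    {"dx": 0,"dy": -20.5,"dz": 0,"spin": -0.27,"grip": 0},
    {"dx": 0,"dy": -23,"dz": 0,"spin": -0.3,"grip": 0}
  ]
}}

```text
time_s: 10.52
tcp_pos: [0.5091, -0.0392, 0.1852]
eef_rot: [180.0, -0.0, -99.7]
contact_force: [0.6, 0.2, -0.8]
gripper_width: 0.01
```

Emit:
{"method": "servo_tool", "body": {
  "targets": [
    {"dx": 0,"dy": -2.5,"dz": 0,"spin": -0.02,"grip": 0},
    {"dx": 0,"dy": -5,"dz": 0,"spin": -0.04,"grip": 0},
    {"dx": -0.1,"dy": -7.5,"dz": 0,"spin": -0.05,"grip": 0},
    {"dx": -0.2,"dy": -10,"dz": 0,"spin": -0.056,"grip": 0},
    {"dx": -0.27,"dy": -12,"dz": 0,"spin": -0.056,"grip": 0},
    {"dx": -0.27,"dy": -13.5,"dz": 0,"spin": -0.056,"grip": 0},
    {"dx": -0.27,"dy": -14.55,"dz": 0,"spin": -0.056,"grip": 0},
    {"dx": -0.27,"dy": -14.55,"dz": 0,"spin": -0.056,"grip": 0},
    {"dx": -0.27,"dy": -14.55,"dz": 0,"spin": -0.056,"grip": 0},
    {"dx": -0.27,"dy": -14.55,"dz": 0,"spin": -0.056,"grip": 0}
  ]
}}

```text
time_s: 11.35
tcp_pos: [0.5071, -0.1827, 0.1854]
eef_rot: [180.0, 0.0, -102.8]
contact_force: [0.5, -0.3, -1.2]
gripper_width: 0.0099
```

```bash
python3 - <<'E'
from h import *
s=r.get_state(); print(s["time_s"],s["tcp_pos"],s["eef_rot"],s["contact_force"],s["moment"],s["gripper_width"])
im=r.capture("scene"); im2=r.capture("top"); w=r.capture("wrist")
cv2.imwrite("pics/carry.png",np.vstack([cv2.resize(im[100:220,220:380],(780,585),interpolation=2)]))
cv2.imwrite("pics/carry_w.png",w); cv2.imwrite("pics/carry_t.png",im2)
for n in("scene",):
    for d in r.cut_out("board_grip",n): print(n,d["p"],d["extent"])
E
```

```text
11.35 [ 0.50710879 -0.18271737  0.18535845] [ 1.79979566e+02  9.93593334e-03 -1.02840125e+02] [ 0.47766212 -0.25806762 -1.22720343] [0.02773941 0.06592257 0.05539192] 0.009857022267689582
scene 0.76 [378.5, 287.7, 450.0, 330.3]
scene 0.75 [284.2, 133.2, 298.7, 166.5]
```

View pics/carry.png

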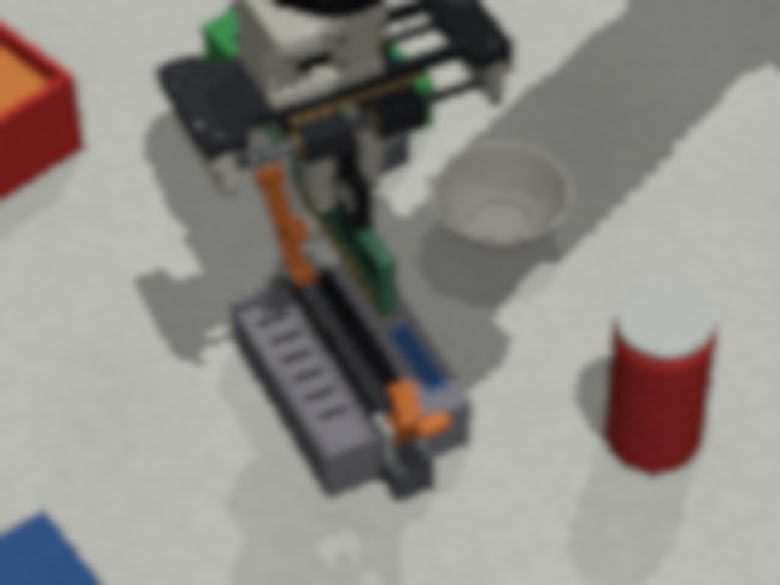

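The board is held square above the till, between the levers. Lowering.

Emit:
{"method": "servo_tool", "body": {
  "targets": [
    {"dx": 0.02,"dy": -0.02,"dz": -1,"spin": 0,"grip": 0},
    {"dx": 0.03,"dy": -0.03,"dz": -2,"spin": 0,"grip": 0},
    {"dx": 0.03,"dy": -0.03,"dz": -3,"spin": 0,"grip": 0},
    {"dx": 0.03,"dy": -0.03,"dz": -4,"spin": 0,"grip": 0},
    {"dx": 0.03,"dy": -0.03,"dz": -5,"spin": 0,"grip": 0},
    {"dx": 0.03,"dy": -0.03,"dz": -6,"spin": 0,"grip": 0},
    {"dx": 0.03,"dy": -0.03,"dz": -6.5,"spin": 0,"grip": 0},
    {"dx": 0.03,"dy": -0.03,"dz": -7,"spin": 0,"grip": 0},
    {"dx": 0.03,"dy": -0.03,"dz": -7,"spin": 0,"grip": 0},
    {"dx": 0.03,"dy": -0.03,"dz": -7,"spin": 0,"grip": 0}
  ]
}}

```text
time_s: 12.38
tcp_pos: [0.5077, -0.1834, 0.1155]
eef_rot: [180.0, -0.0, -102.8]
contact_force: [-0.0, -0.6, -1.1]
gripper_width: 0.0101
```

Emit:
{"method": "servo_tool", "body": {
  "targets": [
    {"dx": 0,"dy": 0,"dz": -0.15,"spin": 0,"grip": 0},
    {"dx": 0,"dy": 0,"dz": -0.3,"spin": 0,"grip": 0},
    {"dx": 0,"dy": 0,"dz": -0.45,"spin": 0,"grip": 0},
    {"dx": 0,"dy": 0,"dz": -0.6,"spin": 0,"grip": 0},
    {"dx": 0,"dy": 0,"dz": -0.75,"spin": 0,"grip": 0},
    {"dx": 0,"dy": 0,"dz": -0.9,"spin": 0,"grip": 0},
    {"dx": 0,"dy": 0,"dz": -1.05,"spin": 0,"grip": 0},
    {"dx": 0,"dy": 0,"dz": -1.2,"spin": 0,"grip": 0},
    {"dx": 0,"dy": 0,"dz": -1.2,"spin": 0,"grip": 0},
    {"dx": 0,"dy": 0,"dz": -1.2,"spin": 0,"grip": 0}
  ]
}}

```text
time_s: 13.22
tcp_pos: [0.5076, -0.1834, 0.1034]
eef_rot: [180.0, -0.0, -102.8]
contact_force: [-0.4, -0.2, -0.9]
gripper_width: 0.01
```

Foot about 5 mm inside the lips, with no contact. Going on.

Emit:
{"method": "servo_tool", "body": {
  "targets": [
    {"dx": 0,"dy": 0,"dz": -0.2,"spin": 0,"grip": 0},
    {"dx": 0,"dy": 0,"dz": -0.4,"spin": 0,"grip": 0},
    {"dx": 0,"dy": 0,"dz": -0.6,"spin": 0,"grip": 0},
    {"dx": 0,"dy": 0,"dz": -0.8,"spin": 0,"grip": 0},
    {"dx": 0,"dy": 0,"dz": -1.0,"spin": 0,"grip": 0},
    {"dx": 0,"dy": 0,"dz": -1.2,"spin": 0,"grip": 0},
    {"dx": 0,"dy": 0,"dz": -1.4,"spin": 0,"grip": 0},
    {"dx": 0,"dy": 0,"dz": -1.5,"spin": 0,"grip": 0},
    {"dx": 0,"dy": 0,"dz": -1.5,"spin": 0,"grip": 0},
    {"dx": 0,"dy": 0,"dz": -1.5,"spin": 0,"grip": 0}
  ]
}}

```text
time_s: 14.05
tcp_pos: [0.5071, -0.1834, 0.0884]
eef_rot: [179.9, -0.0, -102.8]
contact_force: [-2.7, -0.1, 0.3]
gripper_width: 0.0098
```

Emit:
{"method": "servo_tool", "body": {
  "targets": [
    {"dx": 0,"dy": 0,"dz": -0.2,"spin": 0,"grip": 0},
    {"dx": 0,"dy": 0,"dz": -0.4,"spin": 0,"grip": 0},
    {"dx": 0,"dy": 0,"dz": -0.6,"spin": 0,"grip": 0},
    {"dx": 0,"dy": 0,"dz": -0.8,"spin": 0,"grip": 0},
    {"dx": 0,"dy": 0,"dz": -1.0,"spin": 0,"grip": 0},
    {"dx": 0,"dy": 0,"dz": -1.2,"spin": 0,"grip": 0},
    {"dx": 0,"dy": 0,"dz": -1.3,"spin": 0,"grip": 0},
    {"dx": 0,"dy": 0,"dz": -1.4,"spin": 0,"grip": 0},
    {"dx": 0,"dy": 0,"dz": -1.4,"spin": 0,"grip": 0},
    {"dx": 0,"dy": 0,"dz": -1.4,"spin": 0,"grip": 0}
  ]
}}

```text
time_s: 14.88
tcp_pos: [0.507, -0.1833, 0.0741]
eef_rot: [179.9, -0.0, -102.8]
contact_force: [-5.1, 0.1, -2.0]
gripper_width: 0.0099
```

Slight side contact (−5 N in x). I'll ease over by 0.8 mm, then release gently.

Emit:
{"method": "servo_tool", "body": {
  "targets": [
    {"dx": -0.04,"dy": 0,"dz": 0,"spin": 0,"grip": 0},
    {"dx": -0.08,"dy": 0,"dz": 0,"spin": 0,"grip": 0},
    {"dx": -0.08,"dy": 0,"dz": 0,"spin": 0,"grip": 0},
    {"dx": -0.08,"dy": 0,"dz": 0,"spin": 0,"grip": 0},
    {"dx": -0.08,"dy": 0,"dz": 0,"spin": 0,"grip": 0},
    {"dx": -0.08,"dy": 0,"dz": 0,"spin": 0,"grip": 0},
    {"dx": -0.08,"dy": 0,"dz": 0,"spin": 0,"grip": 0},
    {"dx": -0.08,"dy": 0,"dz": 0,"spin": 0,"grip": 0},
    {"dx": -0.08,"dy": 0,"dz": 0,"spin": 0,"grip": 0},
    {"dx": -0.08,"dy": 0,"dz": 0,"spin": 0,"grip": 0}
  ]
}}

```text
time_s: 15.72
tcp_pos: [0.5069, -0.1833, 0.0746]
eef_rot: [-180.0, 0.0, -102.8]
contact_force: [-2.4, 0.7, -3.5]
gripper_width: 0.0097
```

Emit:
{"method": "servo_tool", "body": {
  "targets": [
    {"dx": 0,"dy": 0,"dz": 0,"spin": 0,"grip": 14},
    {"dx": 0,"dy": 0,"dz": 0,"spin": 0,"grip": 17},
    {"dx": 0,"dy": 0,"dz": 0,"spin": 0,"grip": 20},
    {"dx": 0,"dy": 0,"dz": 0,"spin": 0,"grip": 30},
    {"dx": 0,"dy": 0,"dz": 0,"spin": 0,"grip": 45},
    {"dx": 0,"dy": 0,"dz": 0,"spin": 0,"grip": 45},
    {"dx": 0,"dy": 0,"dz": 0,"spin": 0,"grip": 45},
    {"dx": 0,"dy": 0,"dz": 0,"spin": 0,"grip": 45},
    {"dx": 0,"dy": 0,"dz": 0,"spin": 0,"grip": 45},
    {"dx": 0,"dy": 0,"dz": 0,"spin": 0,"grip": 45}
  ]
}}

```text
time_s: 16.55
tcp_pos: [0.5068, -0.1834, 0.0746]
eef_rot: [-180.0, 0.0, -102.8]
contact_force: [-0.5, -0.8, 0.0]
gripper_width: 0.0393
```

Emit:
{"method": "servo_tool", "body": {
  "targets": [
    {"dx": 0,"dy": 0,"dz": 0.5,"spin": 0,"grip": 45},
    {"dx": 0,"dy": 0,"dz": 1,"spin": 0,"grip": 45},
    {"dx": 0,"dy": 0,"dz": 2,"spin": 0,"grip": 45},
    {"dx": 0,"dy": 0,"dz": 3.5,"spin": 0,"grip": 45},
    {"dx": 0,"dy": 0,"dz": 5.5,"spin": 0,"grip": 45},
    {"dx": 0,"dy": 0,"dz": 7.5,"spin": 0,"grip": 40},
    {"dx": 0,"dy": 0,"dz": 9.5,"spin": 0,"grip": 20},
    {"dx": 0,"dy": 0,"dz": 11.5,"spin": 0,"grip": 0},
    {"dx": 0,"dy": 0,"dz": 12,"spin": 0,"grip": 0},
    {"dx": 0,"dy": 0,"dz": 12,"spin": 0,"grip": 0}
  ]
}}

```text
time_s: 17.38
tcp_pos: [0.508, -0.1835, 0.1973]
eef_rot: [-179.7, 0.0, -102.8]
contact_force: [-0.8, -0.0, -0.5]
gripper_width: 0.0138
```

Emit:
{"method": "servo_tool", "body": {
  "targets": [
    {"dx": 0.8,"dy": 3.5,"dz": 0,"spin": 0,"grip": 0},
    {"dx": 1.6,"dy": 7,"dz": 0,"spin": 0,"grip": 0},
    {"dx": 2.4,"dy": 10.5,"dz": 0,"spin": 0,"grip": 0},
    {"dx": 3.2,"dy": 14.7,"dz": 0,"spin": 0,"grip": 0},
    {"dx": 3.2,"dy": 14.7,"dz": 0,"spin": 0,"grip": 0},
    {"dx": 3.2,"dy": 14.7,"dz": 0,"spin": 0,"grip": 0},
    {"dx": 3.2,"dy": 14.7,"dz": 0,"spin": 0,"grip": 0},
    {"dx": 3.2,"dy": 14.7,"dz": 0,"spin": 0,"grip": 0},
    {"dx": 3.2,"dy": 14.7,"dz": 0,"spin": 0,"grip": 0},
    {"dx": 3.2,"dy": 14.7,"dz": 0,"spin": 0,"grip": 0}
  ]
}}

```text
time_s: 18.22
tcp_pos: [0.5386, -0.0374, 0.1945]
eef_rot: [180.0, -0.0, -102.9]
contact_force: [0.9, -0.5, 0.4]
gripper_width: 0.0007
```

```bash
python3 - <<'E'
from h import *
s=r.get_state(); c=cal("wrist"); im=r.capture("wrist"); np.savez("wb.npz",K=c[0],T=c[1]); cv2.imwrite("pics/wb.png",im)
print(s["time_s"],s["tcp_pos"],s["eef_rot"],s["gripper_width"])
cv2.imwrite("pics/wb2.png",cv2.resize(im[0:290,160:480],None,fx=2,fy=2,interpolation=2))
E
```

```text
18.2167 [ 0.5385625  -0.03744566  0.19447945] [ 1.79989058e+02 -2.94630369e-03 -1.02931371e+02] 0.0006567206991732013
```

View pics/wb2.png

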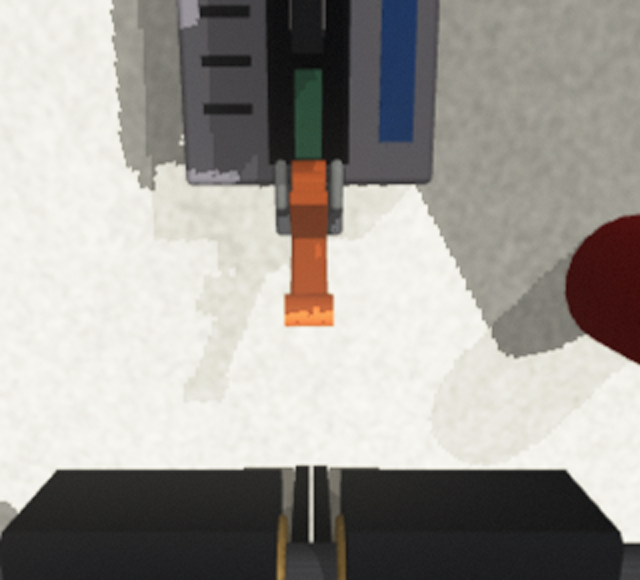

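The board stands upright in the slot (tab at the top, green shoulder at crop (307,110)). The left lever tip is at (309,293–326), in line with the shut fingers.

```bash
python3 - <<'E'
from h import *
w=np.load("wb.npz");c=(w["K"],w["T"]); t=np.radians(-12.8);R=np.array([[np.cos(t),-np.sin(t)],[np.sin(t),np.cos(t)]]);o=np.array([.507,-.183])
for row,z in((326,.097),(293,.103)):
    P=ray("wrist",np.array([309,row])/2-.25+[160,0],z,c)[:2]; print(((P-o)@R).round(4))
for row,z in((183,.045),): print(((ray("wrist",np.array([309,row])/2-.25+[160,0],z,c)[:2]-o)@R).round(4))
u=R@[0,1]
for ph in np.arange(.78,-.3,-.06):
    y=.071+.069*np.sin(ph)+.0155;z=.0475+.069*np.cos(ph)-.014
    print(round(ph,2),"L",(o+u*y).round(4),"R",(o-u*y).round(4),round(z,4))
E
```

```text
[-0.0004  0.1248]
[-0.0005  0.1116]
[-0.0004  0.0738]
0.78 L [ 0.5369 -0.0513] R [ 0.4771 -0.3147] 0.0826
0.72 L [ 0.5362 -0.0543] R [ 0.4778 -0.3117] 0.0854
0.66 L [ 0.5355 -0.0574] R [ 0.4785 -0.3086] 0.088
0.6 L [ 0.5348 -0.0607] R [ 0.4792 -0.3053] 0.0904
0.54 L [ 0.534  -0.0641] R [ 0.48   -0.3019] 0.0927
0.48 L [ 0.5332 -0.0676] R [ 0.4808 -0.2984] 0.0947
0.42 L [ 0.5324 -0.0712] R [ 0.4816 -0.2948] 0.0965
0.36 L [ 0.5315 -0.0749] R [ 0.4825 -0.2911] 0.0981
0.3 L [ 0.5307 -0.0788] R [ 0.4833 -0.2872] 0.0994
0.24 L [ 0.5298 -0.0827] R [ 0.4842 -0.2833] 0.1005
0.18 L [ 0.5289 -0.0866] R [ 0.4851 -0.2794] 0.1014
0.12 L [ 0.528  -0.0906] R [ 0.486  -0.2754] 0.102
0.06 L [ 0.5271 -0.0946] R [ 0.4869 -0.2714] 0.1024
-0.0 L [ 0.5262 -0.0986] R [ 0.4878 -0.2674] 0.1025
-0.06 L [ 0.5252 -0.1027] R [ 0.4888 -0.2633] 0.1024
-0.12 L [ 0.5243 -0.1067] R [ 0.4897 -0.2593] 0.102
-0.18 L [ 0.5234 -0.1107] R [ 0.4906 -0.2553] 0.1014
-0.24 L [ 0.5225 -0.1146] R [ 0.4915 -0.2514] 0.1005
-0.3 L [ 0.5216 -0.1185] R [ 0.4924 -0.2475] 0.0994
```

Descend outside the tip and start pushing along the arc.

Emit:
{"method": "servo_tool", "body": {
  "targets": [
    {"dx": 0,"dy": 0,"dz": -2,"spin": 0,"grip": 0},
    {"dx": 0,"dy": 0,"dz": -4,"spin": 0,"grip": 0},
    {"dx": 0,"dy": 0,"dz": -6,"spin": 0,"grip": 0},
    {"dx": 0,"dy": 0,"dz": -8,"spin": 0,"grip": 0},
    {"dx": 0,"dy": 0,"dz": -10,"spin": 0,"grip": 0},
    {"dx": 0,"dy": 0,"dz": -11,"spin": 0,"grip": 0},
    {"dx": 0,"dy": 0,"dz": -11,"spin": 0,"grip": 0},
    {"dx": 0,"dy": 0,"dz": -11,"spin": 0,"grip": 0},
    {"dx": 0,"dy": 0,"dz": -11,"spin": 0,"grip": 0},
    {"dx": 0,"dy": 0,"dz": -11,"spin": 0,"grip": 0}
  ]
}}

```text
time_s: 19.1
tcp_pos: [0.5397, -0.0363, 0.0859]
eef_rot: [-179.9, 0.0, -102.8]
contact_force: [1.0, 0.1, 0.0]
gripper_width: 0.0003
```

Emit:
{"method": "servo_tool", "body": {
  "targets": [
    {"dx": -0.06,"dy": -0.3,"dz": 0,"spin": 0,"grip": 0},
    {"dx": -0.12,"dy": -0.6,"dz": 0,"spin": 0,"grip": 0},
    {"dx": -0.18,"dy": -0.9,"dz": 0,"spin": 0,"grip": 0},
    {"dx": -0.25,"dy": -1.2,"dz": 0,"spin": 0,"grip": 0},
    {"dx": -0.3,"dy": -1.4,"dz": 0,"spin": 0,"grip": 0},
    {"dx": -0.34,"dy": -1.6,"dz": 0.05,"spin": 0,"grip": 0},
    {"dx": -0.38,"dy": -1.8,"dz": 0.1,"spin": 0,"grip": 0},
    {"dx": -0.42,"dy": -2.0,"dz": 0.25,"spin": 0,"grip": 0},
    {"dx": -0.46,"dy": -2.2,"dz": 0.4,"spin": 0,"grip": 0},
    {"dx": -0.5,"dy": -2.4,"dz": 0.55,"spin": 0,"grip": 0}
  ]
}}

```text
time_s: 19.93
tcp_pos: [0.5355, -0.0587, 0.0914]
eef_rot: [-179.8, 0.2, -102.8]
contact_force: [-1.2, 10.6, 8.9]
gripper_width: 0.0006
```

Emit:
{"method": "servo_tool", "body": {
  "targets": [
    {"dx": -0.03,"dy": -0.12,"dz": 0.12,"spin": 0,"grip": 0},
    {"dx": -0.06,"dy": -0.24,"dz": 0.23,"spin": 0,"grip": 0},
    {"dx": -0.08,"dy": -0.36,"dz": 0.33,"spin": 0,"grip": 0},
    {"dx": -0.11,"dy": -0.48,"dz": 0.42,"spin": 0,"grip": 0},
    {"dx": -0.14,"dy": -0.6,"dz": 0.5,"spin": 0,"grip": 0},
    {"dx": -0.16,"dy": -0.72,"dz": 0.57,"spin": 0,"grip": 0},
    {"dx": -0.19,"dy": -0.84,"dz": 0.64,"spin": 0,"grip": 0},
    {"dx": -0.22,"dy": -0.96,"dz": 0.7,"spin": 0,"grip": 0},
    {"dx": -0.25,"dy": -1.08,"dz": 0.76,"spin": 0,"grip": 0},
    {"dx": -0.27,"dy": -1.2,"dz": 0.82,"spin": 0,"grip": 0}
  ]
}}

```text
time_s: 20.77
tcp_pos: [0.5325, -0.0716, 0.0992]
eef_rot: [-179.8, 0.1, -102.8]
contact_force: [0.7, 4.6, 4.8]
gripper_width: 0.0005
```

Emit:
{"method": "servo_tool", "body": {
  "targets": [
    {"dx": -0.03,"dy": -0.12,"dz": 0.06,"spin": 0,"grip": 0},
    {"dx": -0.06,"dy": -0.24,"dz": 0.12,"spin": 0,"grip": 0},
    {"dx": -0.08,"dy": -0.36,"dz": 0.18,"spin": 0,"grip": 0},
    {"dx": -0.11,"dy": -0.48,"dz": 0.23,"spin": 0,"grip": 0},
    {"dx": -0.14,"dy": -0.6,"dz": 0.28,"spin": 0,"grip": 0},
    {"dx": -0.16,"dy": -0.72,"dz": 0.32,"spin": 0,"grip": 0},
    {"dx": -0.19,"dy": -0.84,"dz": 0.36,"spin": 0,"grip": 0},
    {"dx": -0.22,"dy": -0.96,"dz": 0.4,"spin": 0,"grip": 0},
    {"dx": -0.25,"dy": -1.08,"dz": 0.43,"spin": 0,"grip": 0},
    {"dx": -0.27,"dy": -1.2,"dz": 0.46,"spin": 0,"grip": 0}
  ]
}}

```text
time_s: 21.6
tcp_pos: [0.5284, -0.0845, 0.1028]
eef_rot: [180.0, -0.0, -102.8]
contact_force: [1.4, 3.6, 2.1]
gripper_width: 0.0005
```

Emit:
{"method": "servo_tool", "body": {
  "targets": [
    {"dx": -0.02,"dy": -0.08,"dz": 0.02,"spin": 0,"grip": 0},
    {"dx": -0.04,"dy": -0.16,"dz": 0.04,"spin": 0,"grip": 0},
    {"dx": -0.05,"dy": -0.24,"dz": 0.06,"spin": 0,"grip": 0},
    {"dx": -0.07,"dy": -0.32,"dz": 0.08,"spin": 0,"grip": 0},
    {"dx": -0.09,"dy": -0.4,"dz": 0.09,"spin": 0,"grip": 0},
    {"dx": -0.11,"dy": -0.48,"dz": 0.1,"spin": 0,"grip": 0},
    {"dx": -0.13,"dy": -0.56,"dz": 0.11,"spin": 0,"grip": 0},
    {"dx": -0.14,"dy": -0.64,"dz": 0.12,"spin": 0,"grip": 0},
    {"dx": -0.16,"dy": -0.72,"dz": 0.13,"spin": 0,"grip": 0},
    {"dx": -0.18,"dy": -0.8,"dz": 0.14,"spin": 0,"grip": 0}
  ]
}}

```text
time_s: 22.43
tcp_pos: [0.5268, -0.0923, 0.1045]
eef_rot: [-180.0, 0.0, -102.8]
contact_force: [1.3, 5.5, 5.2]
gripper_width: 0.0006
```

Emit:
{"method": "servo_tool", "body": {
  "targets": [
    {"dx": -0.01,"dy": -0.05,"dz": 0.01,"spin": 0,"grip": 0},
    {"dx": -0.02,"dy": -0.1,"dz": 0.02,"spin": 0,"grip": 0},
    {"dx": -0.03,"dy": -0.15,"dz": 0.03,"spin": 0,"grip": 0},
    {"dx": -0.05,"dy": -0.2,"dz": 0.03,"spin": 0,"grip": 0},
    {"dx": -0.06,"dy": -0.25,"dz": 0.04,"spin": 0,"grip": 0},
    {"dx": -0.07,"dy": -0.3,"dz": 0.04,"spin": 0,"grip": 0},
    {"dx": -0.08,"dy": -0.35,"dz": 0.05,"spin": 0,"grip": 0},
    {"dx": -0.09,"dy": -0.4,"dz": 0.05,"spin": 0,"grip": 0},
    {"dx": -0.1,"dy": -0.45,"dz": 0.05,"spin": 0,"grip": 0},
    {"dx": -0.11,"dy": -0.5,"dz": 0.05,"spin": 0,"grip": 0}
  ]
}}

```text
time_s: 23.27
tcp_pos: [0.5257, -0.0972, 0.105]
eef_rot: [-180.0, 0.0, -102.8]
contact_force: [1.4, 5.6, 5.4]
gripper_width: 0.0001
```

Emit:
{"method": "servo_tool", "body": {
  "targets": [
    {"dx": -0.01,"dy": -0.03,"dz": 0,"spin": 0,"grip": 0},
    {"dx": -0.01,"dy": -0.06,"dz": 0,"spin": 0,"grip": 0},
    {"dx": -0.02,"dy": -0.09,"dz": 0,"spin": 0,"grip": 0},
    {"dx": -0.03,"dy": -0.12,"dz": 0,"spin": 0,"grip": 0},
    {"dx": -0.03,"dy": -0.15,"dz": 0,"spin": 0,"grip": 0},
    {"dx": -0.04,"dy": -0.18,"dz": 0,"spin": 0,"grip": 0},
    {"dx": -0.05,"dy": -0.21,"dz": 0,"spin": 0,"grip": 0},
    {"dx": -0.06,"dy": -0.24,"dz": 0,"spin": 0,"grip": 0},
    {"dx": -0.06,"dy": -0.27,"dz": 0,"spin": 0,"grip": 0},
    {"dx": -0.07,"dy": -0.3,"dz": 0,"spin": 0,"grip": 0}
  ]
}}

```text
time_s: 24.1
tcp_pos: [0.525, -0.1002, 0.1051]
eef_rot: [-180.0, 0.0, -102.8]
contact_force: [1.5, 5.7, 5.7]
gripper_width: 0.0007
```

Emit:
{"method": "servo_tool", "body": {
  "targets": [
    {"dx": -0.01,"dy": -0.03,"dz": 0.02,"spin": 0,"grip": 0},
    {"dx": -0.01,"dy": -0.06,"dz": 0.04,"spin": 0,"grip": 0},
    {"dx": -0.02,"dy": -0.09,"dz": 0.05,"spin": 0,"grip": 0},
    {"dx": -0.03,"dy": -0.12,"dz": 0.05,"spin": 0,"grip": 0},
    {"dx": -0.03,"dy": -0.15,"dz": 0.05,"spin": 0,"grip": 0},
    {"dx": -0.04,"dy": -0.18,"dz": 0.05,"spin": 0,"grip": 0},
    {"dx": -0.05,"dy": -0.21,"dz": 0.05,"spin": 0,"grip": 0},
    {"dx": -0.06,"dy": -0.24,"dz": 0.05,"spin": 0,"grip": 0},
    {"dx": -0.06,"dy": -0.27,"dz": 0.05,"spin": 0,"grip": 0},
    {"dx": -0.07,"dy": -0.3,"dz": 0.05,"spin": 0,"grip": 0}
  ]
}}

```text
time_s: 24.93
tcp_pos: [0.5243, -0.103, 0.1052]
eef_rot: [-180.0, 0.0, -102.8]
contact_force: [1.6, 7.0, 3.5]
gripper_width: 0.0003
```

Emit:
{"method": "servo_tool", "body": {
  "targets": [
    {"dx": -0.01,"dy": -0.03,"dz": 0,"spin": 0,"grip": 0},
    {"dx": -0.01,"dy": -0.06,"dz": 0,"spin": 0,"grip": 0},
    {"dx": -0.02,"dy": -0.09,"dz": 0,"spin": 0,"grip": 0},
    {"dx": -0.03,"dy": -0.12,"dz": 0,"spin": 0,"grip": 0},
    {"dx": -0.03,"dy": -0.15,"dz": -0.01,"spin": 0,"grip": 0},
    {"dx": -0.04,"dy": -0.18,"dz": -0.01,"spin": 0,"grip": 0},
    {"dx": -0.05,"dy": -0.21,"dz": -0.01,"spin": 0,"grip": 0},
    {"dx": -0.06,"dy": -0.24,"dz": -0.02,"spin": 0,"grip": 0},
    {"dx": -0.06,"dy": -0.27,"dz": -0.02,"spin": 0,"grip": 0},
    {"dx": -0.07,"dy": -0.3,"dz": -0.02,"spin": 0,"grip": 0}
  ]
}}

```text
time_s: 25.77
tcp_pos: [0.524, -0.1053, 0.1053]
eef_rot: [-179.9, 0.1, -102.8]
contact_force: [3.0, 12.7, 4.6]
gripper_width: -0.0
```

Force rising sharply; one tiny step more.

Emit:
{"method": "servo_tool", "body": {
  "targets": [
    {"dx": 0,"dy": -0.02,"dz": 0,"spin": 0,"grip": 0},
    {"dx": -0.01,"dy": -0.03,"dz": 0,"spin": 0,"grip": 0},
    {"dx": -0.01,"dy": -0.05,"dz": 0,"spin": 0,"grip": 0},
    {"dx": -0.01,"dy": -0.05,"dz": 0,"spin": 0,"grip": 0},
    {"dx": -0.01,"dy": -0.05,"dz": 0,"spin": 0,"grip": 0},
    {"dx": -0.01,"dy": -0.05,"dz": 0,"spin": 0,"grip": 0},
    {"dx": -0.01,"dy": -0.05,"dz": 0,"spin": 0,"grip": 0},
    {"dx": -0.01,"dy": -0.05,"dz": 0,"spin": 0,"grip": 0},
    {"dx": -0.01,"dy": -0.05,"dz": 0,"spin": 0,"grip": 0},
    {"dx": -0.01,"dy": -0.05,"dz": 0,"spin": 0,"grip": 0}
  ]
}}

```text
time_s: 26.6
tcp_pos: [0.524, -0.1055, 0.1053]
eef_rot: [-179.9, 0.1, -102.8]
contact_force: [2.0, 11.3, 4.7]
gripper_width: 0.0004
```

Emit:
{"method": "servo_tool", "body": {
  "targets": [
    {"dx": -0.01,"dy": -0.03,"dz": 0,"spin": 0,"grip": 0},
    {"dx": -0.01,"dy": -0.06,"dz": 0,"spin": 0,"grip": 0},
    {"dx": -0.02,"dy": -0.09,"dz": 0,"spin": 0,"grip": 0},
    {"dx": -0.03,"dy": -0.12,"dz": 0,"spin": 0,"grip": 0},
    {"dx": -0.03,"dy": -0.12,"dz": 0,"spin": 0,"grip": 0},
    {"dx": -0.03,"dy": -0.12,"dz": 0,"spin": 0,"grip": 0},
    {"dx": -0.03,"dy": -0.12,"dz": 0,"spin": 0,"grip": 0},
    {"dx": -0.03,"dy": -0.12,"dz": 0,"spin": 0,"grip": 0},
    {"dx": -0.03,"dy": -0.12,"dz": 0,"spin": 0,"grip": 0},
    {"dx": -0.03,"dy": -0.12,"dz": 0,"spin": 0,"grip": 0}
  ]
}}

```text
time_s: 27.43
tcp_pos: [0.524, -0.106, 0.1053]
eef_rot: [-179.9, 0.2, -102.8]
contact_force: [2.7, 16.3, 5.8]
gripper_width: 0.0004
```

Left is home (16.5 N, firm). Back off, rise, and cross to the right lever.

Emit:
{"method": "servo_tool", "body": {
  "targets": [
    {"dx": 0.2,"dy": 1,"dz": 0,"spin": 0,"grip": 0},
    {"dx": 0.4,"dy": 2,"dz": 0,"spin": 0,"grip": 0},
    {"dx": 0.4,"dy": 2,"dz": 2,"spin": 0,"grip": 0},
    {"dx": 0.4,"dy": 2,"dz": 5,"spin": 0,"grip": 0},
    {"dx": 0.4,"dy": 2,"dz": 8,"spin": 0,"grip": 0},
    {"dx": 0.2,"dy": 1,"dz": 10,"spin": 0,"grip": 0},
    {"dx": -0.5,"dy": -2,"dz": 10,"spin": 0,"grip": 0},
    {"dx": -1.4,"dy": -6,"dz": 10,"spin": 0,"grip": 0},
    {"dx": -2.3,"dy": -10,"dz": 10,"spin": 0,"grip": 0},
    {"dx": -3.2,"dy": -14,"dz": 10,"spin": 0,"grip": 0}
  ]
}}

```text
time_s: 28.27
tcp_pos: [0.4894, -0.2492, 0.2047]
eef_rot: [179.9, -0.0, -102.8]
contact_force: [1.3, 0.1, -0.0]
gripper_width: 0.0002
```

Emit:
{"method": "servo_tool", "body": {
  "targets": [
    {"dx": -0.8,"dy": -3.5,"dz": 0,"spin": 0,"grip": 0},
    {"dx": -1.6,"dy": -7,"dz": 0,"spin": 0,"grip": 0},
    {"dx": -1.8,"dy": -8.2,"dz": 0,"spin": 0,"grip": 0},
    {"dx": -1.8,"dy": -8.2,"dz": 0,"spin": 0,"grip": 0},
    {"dx": -1.8,"dy": -8.2,"dz": 0,"spin": 0,"grip": 0},
    {"dx": -1.8,"dy": -8.2,"dz": 0,"spin": 0,"grip": 0},
    {"dx": -1.8,"dy": -8.2,"dz": 0,"spin": 0,"grip": 0},
    {"dx": -1.8,"dy": -8.2,"dz": 0,"spin": 0,"grip": 0},
    {"dx": -1.8,"dy": -8.2,"dz": 0,"spin": 0,"grip": 0},
    {"dx": -1.8,"dy": -8.2,"dz": 0,"spin": 0,"grip": 0}
  ]
}}

```text
time_s: 29.1
tcp_pos: [0.4733, -0.3294, 0.2052]
eef_rot: [-180.0, -0.0, -102.8]
contact_force: [0.3, -1.1, 0.1]
gripper_width: 0.0001
```

Emit:
{"method": "servo_tool", "body": {
  "targets": [
    {"dx": 0,"dy": 0,"dz": -2,"spin": 0,"grip": 0},
    {"dx": 0,"dy": 0,"dz": -4,"spin": 0,"grip": 0},
    {"dx": 0,"dy": 0,"dz": -6,"spin": 0,"grip": 0},
    {"dx": 0,"dy": 0,"dz": -8,"spin": 0,"grip": 0},
    {"dx": 0,"dy": 0,"dz": -10,"spin": 0,"grip": 0},
    {"dx": 0,"dy": 0,"dz": -11,"spin": 0,"grip": 0},
    {"dx": 0,"dy": 0,"dz": -11.8,"spin": 0,"grip": 0},
    {"dx": 0,"dy": 0,"dz": -11.8,"spin": 0,"grip": 0},
    {"dx": 0,"dy": 0,"dz": -11.8,"spin": 0,"grip": 0},
    {"dx": 0,"dy": 0,"dz": -11.8,"spin": 0,"grip": 0}
  ]
}}

```text
time_s: 29.93
tcp_pos: [0.4738, -0.3304, 0.0882]
eef_rot: [-179.9, -0.0, -102.8]
contact_force: [0.3, -0.3, -1.0]
gripper_width: 0.0006
```

Emit:
{"method": "servo_tool", "body": {
  "targets": [
    {"dx": 0.06,"dy": 0.3,"dz": 0,"spin": 0,"grip": 0},
    {"dx": 0.14,"dy": 0.6,"dz": 0,"spin": 0,"grip": 0},
    {"dx": 0.2,"dy": 0.9,"dz": 0,"spin": 0,"grip": 0},
    {"dx": 0.26,"dy": 1.15,"dz": 0,"spin": 0,"grip": 0},
    {"dx": 0.3,"dy": 1.3,"dz": 0.05,"spin": 0,"grip": 0},
    {"dx": 0.33,"dy": 1.45,"dz": 0.15,"spin": 0,"grip": 0},
    {"dx": 0.36,"dy": 1.6,"dz": 0.27,"spin": 0,"grip": 0},
    {"dx": 0.4,"dy": 1.75,"dz": 0.4,"spin": 0,"grip": 0},
    {"dx": 0.43,"dy": 1.9,"dz": 0.53,"spin": 0,"grip": 0},
    {"dx": 0.46,"dy": 2.05,"dz": 0.65,"spin": 0,"grip": 0}
  ]
}}

```text
time_s: 30.77
tcp_pos: [0.4776, -0.3098, 0.0938]
eef_rot: [-180.0, -0.0, -102.8]
contact_force: [-0.9, -3.8, -0.5]
gripper_width: 0.0004
```

Emit:
{"method": "servo_tool", "body": {
  "targets": [
    {"dx": 0.03,"dy": 0.15,"dz": 0.08,"spin": 0,"grip": 0},
    {"dx": 0.07,"dy": 0.3,"dz": 0.16,"spin": 0,"grip": 0},
    {"dx": 0.1,"dy": 0.45,"dz": 0.24,"spin": 0,"grip": 0},
    {"dx": 0.14,"dy": 0.6,"dz": 0.32,"spin": 0,"grip": 0},
    {"dx": 0.17,"dy": 0.75,"dz": 0.39,"spin": 0,"grip": 0},
    {"dx": 0.2,"dy": 0.9,"dz": 0.46,"spin": 0,"grip": 0},
    {"dx": 0.24,"dy": 1.05,"dz": 0.52,"spin": 0,"grip": 0},
    {"dx": 0.27,"dy": 1.2,"dz": 0.58,"spin": 0,"grip": 0},
    {"dx": 0.31,"dy": 1.35,"dz": 0.63,"spin": 0,"grip": 0},
    {"dx": 0.34,"dy": 1.5,"dz": 0.68,"spin": 0,"grip": 0}
  ]
}}

```text
time_s: 31.6
tcp_pos: [0.4815, -0.2952, 0.1014]
eef_rot: [-179.9, -0.1, -102.8]
contact_force: [-2.4, -5.5, 4.2]
gripper_width: 0.0005
```

Emit:
{"method": "servo_tool", "body": {
  "targets": [
    {"dx": 0.03,"dy": 0.12,"dz": 0.05,"spin": 0,"grip": 0},
    {"dx": 0.06,"dy": 0.24,"dz": 0.09,"spin": 0,"grip": 0},
    {"dx": 0.08,"dy": 0.36,"dz": 0.13,"spin": 0,"grip": 0},
    {"dx": 0.11,"dy": 0.48,"dz": 0.17,"spin": 0,"grip": 0},
    {"dx": 0.14,"dy": 0.6,"dz": 0.21,"spin": 0,"grip": 0},
    {"dx": 0.16,"dy": 0.72,"dz": 0.25,"spin": 0,"grip": 0},
    {"dx": 0.19,"dy": 0.84,"dz": 0.28,"spin": 0,"grip": 0},
    {"dx": 0.22,"dy": 0.96,"dz": 0.31,"spin": 0,"grip": 0},
    {"dx": 0.25,"dy": 1.08,"dz": 0.34,"spin": 0,"grip": 0},
    {"dx": 0.27,"dy": 1.2,"dz": 0.36,"spin": 0,"grip": 0}
  ]
}}

```text
time_s: 32.43
tcp_pos: [0.4837, -0.2824, 0.1039]
eef_rot: [180.0, 0.0, -102.8]
contact_force: [0.8, -3.6, 3.5]
gripper_width: 0.0002
```

Emit:
{"method": "servo_tool", "body": {
  "targets": [
    {"dx": 0.02,"dy": 0.08,"dz": 0.02,"spin": 0,"grip": 0},
    {"dx": 0.04,"dy": 0.16,"dz": 0.04,"spin": 0,"grip": 0},
    {"dx": 0.05,"dy": 0.24,"dz": 0.06,"spin": 0,"grip": 0},
    {"dx": 0.07,"dy": 0.32,"dz": 0.08,"spin": 0,"grip": 0},
    {"dx": 0.09,"dy": 0.4,"dz": 0.09,"spin": 0,"grip": 0},
    {"dx": 0.11,"dy": 0.48,"dz": 0.1,"spin": 0,"grip": 0},
    {"dx": 0.13,"dy": 0.56,"dz": 0.11,"spin": 0,"grip": 0},
    {"dx": 0.14,"dy": 0.64,"dz": 0.12,"spin": 0,"grip": 0},
    {"dx": 0.16,"dy": 0.72,"dz": 0.13,"spin": 0,"grip": 0},
    {"dx": 0.18,"dy": 0.8,"dz": 0.13,"spin": 0,"grip": 0}
  ]
}}

```text
time_s: 33.27
tcp_pos: [0.4855, -0.2745, 0.1052]
eef_rot: [180.0, 0.0, -102.8]
contact_force: [-0.2, -3.1, 1.9]
gripper_width: 0.0004
```

Emit:
{"method": "servo_tool", "body": {
  "targets": [
    {"dx": 0.01,"dy": 0.04,"dz": 0.01,"spin": 0,"grip": 0},
    {"dx": 0.02,"dy": 0.08,"dz": 0.02,"spin": 0,"grip": 0},
    {"dx": 0.03,"dy": 0.12,"dz": 0.03,"spin": 0,"grip": 0},
    {"dx": 0.04,"dy": 0.16,"dz": 0.03,"spin": 0,"grip": 0},
    {"dx": 0.05,"dy": 0.2,"dz": 0.04,"spin": 0,"grip": 0},
    {"dx": 0.06,"dy": 0.24,"dz": 0.04,"spin": 0,"grip": 0},
    {"dx": 0.06,"dy": 0.28,"dz": 0.05,"spin": 0,"grip": 0},
    {"dx": 0.07,"dy": 0.32,"dz": 0.05,"spin": 0,"grip": 0},
    {"dx": 0.08,"dy": 0.36,"dz": 0.05,"spin": 0,"grip": 0},
    {"dx": 0.09,"dy": 0.4,"dz": 0.05,"spin": 0,"grip": 0}
  ]
}}

```text
time_s: 34.1
tcp_pos: [0.4864, -0.2706, 0.1058]
eef_rot: [180.0, -0.0, -102.8]
contact_force: [-0.7, -4.3, 2.3]
gripper_width: 0.0003
```

Emit:
{"method": "servo_tool", "body": {
  "targets": [
    {"dx": 0.01,"dy": 0.03,"dz": 0,"spin": 0,"grip": 0},
    {"dx": 0.01,"dy": 0.06,"dz": 0.01,"spin": 0,"grip": 0},
    {"dx": 0.02,"dy": 0.09,"dz": 0.01,"spin": 0,"grip": 0},
    {"dx": 0.03,"dy": 0.12,"dz": 0.01,"spin": 0,"grip": 0},
    {"dx": 0.03,"dy": 0.15,"dz": 0.02,"spin": 0,"grip": 0},
    {"dx": 0.04,"dy": 0.18,"dz": 0.02,"spin": 0,"grip": 0},
    {"dx": 0.05,"dy": 0.21,"dz": 0.02,"spin": 0,"grip": 0},
    {"dx": 0.06,"dy": 0.24,"dz": 0.02,"spin": 0,"grip": 0},
    {"dx": 0.06,"dy": 0.27,"dz": 0.02,"spin": 0,"grip": 0},
    {"dx": 0.07,"dy": 0.3,"dz": 0.02,"spin": 0,"grip": 0}
  ]
}}

```text
time_s: 34.93
tcp_pos: [0.4871, -0.2676, 0.106]
eef_rot: [-180.0, -0.0, -102.8]
contact_force: [-1.5, -4.7, 2.7]
gripper_width: 0.0
```

Emit:
{"method": "servo_tool", "body": {
  "targets": [
    {"dx": 0.01,"dy": 0.03,"dz": 0,"spin": 0,"grip": 0},
    {"dx": 0.01,"dy": 0.06,"dz": 0,"spin": 0,"grip": 0},
    {"dx": 0.02,"dy": 0.09,"dz": 0,"spin": 0,"grip": 0},
    {"dx": 0.03,"dy": 0.12,"dz": 0,"spin": 0,"grip": 0},
    {"dx": 0.03,"dy": 0.15,"dz": 0,"spin": 0,"grip": 0},
    {"dx": 0.04,"dy": 0.18,"dz": 0,"spin": 0,"grip": 0},
    {"dx": 0.05,"dy": 0.21,"dz": 0,"spin": 0,"grip": 0},
    {"dx": 0.06,"dy": 0.24,"dz": 0,"spin": 0,"grip": 0},
    {"dx": 0.06,"dy": 0.27,"dz": 0,"spin": 0,"grip": 0},
    {"dx": 0.07,"dy": 0.3,"dz": 0,"spin": 0,"grip": 0}
  ]
}}

```text
time_s: 35.77
tcp_pos: [0.4878, -0.2648, 0.1061]
eef_rot: [-180.0, -0.0, -102.8]
contact_force: [-1.8, -5.6, 3.7]
gripper_width: 0.0002
```

Emit:
{"method": "servo_tool", "body": {
  "targets": [
    {"dx": 0.01,"dy": 0.03,"dz": 0,"spin": 0,"grip": 0},
    {"dx": 0.01,"dy": 0.06,"dz": 0,"spin": 0,"grip": 0},
    {"dx": 0.02,"dy": 0.09,"dz": 0,"spin": 0,"grip": 0},
    {"dx": 0.03,"dy": 0.12,"dz": 0,"spin": 0,"grip": 0},
    {"dx": 0.03,"dy": 0.15,"dz": 0,"spin": 0,"grip": 0},
    {"dx": 0.04,"dy": 0.18,"dz": 0,"spin": 0,"grip": 0},
    {"dx": 0.05,"dy": 0.21,"dz": 0,"spin": 0,"grip": 0},
    {"dx": 0.06,"dy": 0.24,"dz": 0,"spin": 0,"grip": 0},
    {"dx": 0.06,"dy": 0.27,"dz": 0,"spin": 0,"grip": 0},
    {"dx": 0.07,"dy": 0.3,"dz": 0,"spin": 0,"grip": 0}
  ]
}}

```text
time_s: 36.6
tcp_pos: [0.4885, -0.2619, 0.1062]
eef_rot: [-180.0, -0.0, -102.8]
contact_force: [-1.8, -6.6, 3.9]
gripper_width: 0.0008
```

Emit:
{"method": "servo_tool", "body": {
  "targets": [
    {"dx": 0.01,"dy": 0.03,"dz": 0,"spin": 0,"grip": 0},
    {"dx": 0.01,"dy": 0.06,"dz": 0,"spin": 0,"grip": 0},
    {"dx": 0.02,"dy": 0.09,"dz": 0,"spin": 0,"grip": 0},
    {"dx": 0.03,"dy": 0.12,"dz": 0,"spin": 0,"grip": 0},
    {"dx": 0.03,"dy": 0.15,"dz": -0.01,"spin": 0,"grip": 0},
    {"dx": 0.04,"dy": 0.18,"dz": -0.01,"spin": 0,"grip": 0},
    {"dx": 0.05,"dy": 0.21,"dz": -0.01,"spin": 0,"grip": 0},
    {"dx": 0.06,"dy": 0.24,"dz": -0.02,"spin": 0,"grip": 0},
    {"dx": 0.06,"dy": 0.27,"dz": -0.02,"spin": 0,"grip": 0},
    {"dx": 0.07,"dy": 0.3,"dz": -0.02,"spin": 0,"grip": 0}
  ]
}}

```text
time_s: 37.43
tcp_pos: [0.4889, -0.2598, 0.1062]
eef_rot: [180.0, -0.1, -102.8]
contact_force: [-3.3, -13.0, 3.2]
gripper_width: 0.0006
```

Rising sharply; small final step.

Emit:
{"method": "servo_tool", "body": {
  "targets": [
    {"dx": 0.01,"dy": 0.03,"dz": 0,"spin": 0,"grip": 0},
    {"dx": 0.01,"dy": 0.06,"dz": 0,"spin": 0,"grip": 0},
    {"dx": 0.02,"dy": 0.09,"dz": 0,"spin": 0,"grip": 0},
    {"dx": 0.03,"dy": 0.12,"dz": 0,"spin": 0,"grip": 0},
    {"dx": 0.03,"dy": 0.12,"dz": 0,"spin": 0,"grip": 0},
    {"dx": 0.03,"dy": 0.12,"dz": 0,"spin": 0,"grip": 0},
    {"dx": 0.03,"dy": 0.12,"dz": 0,"spin": 0,"grip": 0},
    {"dx": 0.03,"dy": 0.12,"dz": 0,"spin": 0,"grip": 0},
    {"dx": 0.03,"dy": 0.12,"dz": 0,"spin": 0,"grip": 0},
    {"dx": 0.03,"dy": 0.12,"dz": 0,"spin": 0,"grip": 0}
  ]
}}

```text
time_s: 38.27
tcp_pos: [0.489, -0.2591, 0.1062]
eef_rot: [180.0, -0.1, -102.8]
contact_force: [-2.5, -15.3, 3.4]
gripper_width: 0.0006
```

Right is home (15.5 N). Back off, rise and look from the left viewpoint.

Emit:
{"method": "servo_tool", "body": {
  "targets": [
    {"dx": -0.2,"dy": -1,"dz": 0,"spin": 0,"grip": 0},
    {"dx": -0.4,"dy": -2,"dz": 0,"spin": 0,"grip": 0},
    {"dx": -0.4,"dy": -2,"dz": 2,"spin": 0,"grip": 0},
    {"dx": -0.4,"dy": -2,"dz": 5,"spin": 0,"grip": 0},
    {"dx": -0.4,"dy": -2,"dz": 8,"spin": 0,"grip": 0},
    {"dx": -0.2,"dy": -1,"dz": 11,"spin": 0,"grip": 0},
    {"dx": 0.5,"dy": 2,"dz": 13,"spin": 0,"grip": 0},
    {"dx": 1.4,"dy": 6,"dz": 13,"spin": 0,"grip": 0},
    {"dx": 2.3,"dy": 10,"dz": 13,"spin": 0,"grip": 0},
    {"dx": 3.2,"dy": 14,"dz": 13,"spin": 0,"grip": 0}
  ]
}}

```text
time_s: 39.1
tcp_pos: [0.5216, -0.1156, 0.236]
eef_rot: [-180.0, 0.1, -102.9]
contact_force: [1.1, -0.8, -0.5]
gripper_width: -0.0001
```

Emit:
{"method": "servo_tool", "body": {
  "targets": [
    {"dx": 0.9,"dy": 4,"dz": 0,"spin": 0,"grip": 0},
    {"dx": 1.3,"dy": 6,"dz": 0,"spin": 0,"grip": 0},
    {"dx": 1.3,"dy": 6,"dz": 0,"spin": 0,"grip": 0},
    {"dx": 1.3,"dy": 6,"dz": 0,"spin": 0,"grip": 0},
    {"dx": 1.3,"dy": 6,"dz": 0,"spin": 0,"grip": 0},
    {"dx": 1.3,"dy": 6,"dz": 0,"spin": 0,"grip": 0},
    {"dx": 1.3,"dy": 6,"dz": 0,"spin": 0,"grip": 0},
    {"dx": 1.3,"dy": 6,"dz": 0,"spin": 0,"grip": 0},
    {"dx": 1.3,"dy": 6,"dz": 0,"spin": 0,"grip": 0},
    {"dx": 1.3,"dy": 6,"dz": 0,"spin": 0,"grip": 0}
  ]
}}

```text
time_s: 39.93
tcp_pos: [0.5345, -0.0579, 0.2358]
eef_rot: [-180.0, 0.0, -102.9]
contact_force: [0.0, -0.2, -0.7]
gripper_width: 0.0005
```

```bash
python3 - <<'E'
from h import *
s=r.get_state(); c=cal("wrist"); im=r.capture("wrist"); sc=r.capture("scene"); cv2.imwrite("pics/sc_end.png",sc)
print(s["time_s"],s["tcp_pos"],s["contact_force"]); np.savez("we.npz",K=c[0],T=c[1]); cv2.imwrite("pics/we.png",im)
t=np.radians(-12.8);R=np.array([[np.cos(t),-np.sin(t)],[np.sin(t),np.cos(t)]]);o=np.array([.507,-.183])
v=im.copy(); v=cv2.resize(v[0:240,200:440],None,fx=2.5,fy=2.5,interpolation=2)
for h,col in((.015,(0,255,0)),(.0207,(0,0,255))):
    for y,z in((.034,.085),(-.034,.085),(.065,.0515),(-.065,.0515)):
        P=proj("wrist",[[*(o+R@[x,y]),h+z] for x in(-.005,.005)],c); print(h,y,P.round(1).tolist())
e=np.vstack([v,]); b=cv2.resize(sc[100:230,220:340],None,fx=1.6,fy=1.6,interpolation=2); e=np.hstack([e,np.zeros((600,192,3),np.uint8)]); e[:208,600:792]=b
cv2.imwrite("pics/end.png",e)
E
```

```text
39.9333 [ 0.53446128 -0.05786704  0.23579386] [ 0.00977588 -0.23773687 -0.72889725]
0.015 0.034 [[320.7, 66.4], [308.1, 66.4]]
0.015 -0.034 [[320.9, -31.2], [307.4, -31.2]]
0.015 0.065 [[320.0, 105.0], [309.1, 105.0]]
0.015 -0.065 [[320.4, -61.1], [308.0, -61.1]]
0.0207 0.034 [[320.8, 65.9], [307.9, 65.9]]
0.0207 -0.034 [[321.0, -33.9], [307.2, -33.8]]
0.0207 0.065 [[320.1, 105.2], [308.9, 105.3]]
0.0207 -0.065 [[320.5, -64.1], [307.9, -64.1]]
```

View pics/end.png

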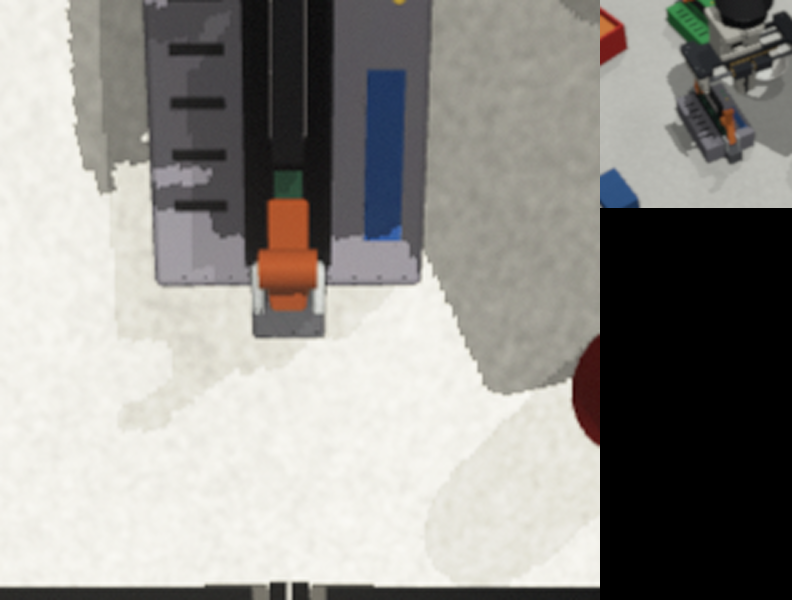

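The left lever stands upright with its tip at crop (287,270), and the nose covers the shoulder end. I'll re-feel the left lever once, now that the right one is shut.

Emit:
{"method": "servo_tool", "body": {
  "targets": [
    {"dx": 0,"dy": 0,"dz": -3,"spin": 0,"grip": 0},
    {"dx": 0,"dy": 0,"dz": -6,"spin": 0,"grip": 0},
    {"dx": 0,"dy": 0,"dz": -9,"spin": 0,"grip": 0},
    {"dx": 0,"dy": 0,"dz": -12,"spin": 0,"grip": 0},
    {"dx": 0,"dy": 0,"dz": -13.1,"spin": 0,"grip": 0},
    {"dx": -0.22,"dy": -1,"dz": -13.1,"spin": 0,"grip": 0},
    {"dx": -0.44,"dy": -2,"dz": -13.1,"spin": 0,"grip": 0},
    {"dx": -0.66,"dy": -3,"dz": -13.1,"spin": 0,"grip": 0},
    {"dx": -0.88,"dy": -4,"dz": -13.1,"spin": 0,"grip": 0},
    {"dx": -0.99,"dy": -4.5,"dz": -13.1,"spin": 0,"grip": 0}
  ]
}}

```text
time_s: 40.87
tcp_pos: [0.5249, -0.1038, 0.1059]
eef_rot: [-179.9, 0.0, -102.9]
contact_force: [0.7, 7.0, 1.0]
gripper_width: 0.0006
```

Emit:
{"method": "servo_tool", "body": {
  "targets": [
    {"dx": 0,"dy": -0.02,"dz": 0,"spin": 0,"grip": 0},
    {"dx": -0.01,"dy": -0.04,"dz": 0,"spin": 0,"grip": 0},
    {"dx": -0.01,"dy": -0.06,"dz": 0,"spin": 0,"grip": 0},
    {"dx": -0.02,"dy": -0.08,"dz": 0,"spin": 0,"grip": 0},
    {"dx": -0.02,"dy": -0.1,"dz": 0,"spin": 0,"grip": 0},
    {"dx": -0.03,"dy": -0.12,"dz": 0,"spin": 0,"grip": 0},
    {"dx": -0.03,"dy": -0.14,"dz": 0,"spin": 0,"grip": 0},
    {"dx": -0.04,"dy": -0.16,"dz": 0,"spin": 0,"grip": 0},
    {"dx": -0.04,"dy": -0.18,"dz": 0,"spin": 0,"grip": 0},
    {"dx": -0.05,"dy": -0.2,"dz": 0,"spin": 0,"grip": 0}
  ]
}}

```text
time_s: 41.7
tcp_pos: [0.5243, -0.104, 0.1047]
eef_rot: [-180.0, 0.0, -102.8]
contact_force: [-0.0, 3.7, -0.1]
gripper_width: 0.0007
```

Emit:
{"method": "servo_tool", "body": {
  "targets": [
    {"dx": 0,"dy": -0.02,"dz": 0,"spin": 0,"grip": 0},
    {"dx": -0.01,"dy": -0.04,"dz": 0,"spin": 0,"grip": 0},
    {"dx": -0.01,"dy": -0.06,"dz": 0,"spin": 0,"grip": 0},
    {"dx": -0.02,"dy": -0.08,"dz": 0,"spin": 0,"grip": 0},
    {"dx": -0.02,"dy": -0.1,"dz": 0,"spin": 0,"grip": 0},
    {"dx": -0.03,"dy": -0.12,"dz": 0,"spin": 0,"grip": 0},
    {"dx": -0.03,"dy": -0.14,"dz": 0,"spin": 0,"grip": 0},
    {"dx": -0.04,"dy": -0.16,"dz": 0,"spin": 0,"grip": 0},
    {"dx": -0.04,"dy": -0.18,"dz": 0,"spin": 0,"grip": 0},
    {"dx": -0.05,"dy": -0.2,"dz": 0,"spin": 0,"grip": 0}
  ]
}}

```text
time_s: 42.53
tcp_pos: [0.5242, -0.105, 0.1048]
eef_rot: [-179.9, 0.1, -102.8]
contact_force: [0.5, 10.8, 0.4]
gripper_width: 0.0004
```

Emit:
{"method": "servo_tool", "body": {
  "targets": [
    {"dx": 0,"dy": -0.02,"dz": 0,"spin": 0,"grip": 0},
    {"dx": -0.01,"dy": -0.04,"dz": 0,"spin": 0,"grip": 0},
    {"dx": -0.01,"dy": -0.06,"dz": 0,"spin": 0,"grip": 0},
    {"dx": -0.02,"dy": -0.08,"dz": 0,"spin": 0,"grip": 0},
    {"dx": -0.02,"dy": -0.1,"dz": 0,"spin": 0,"grip": 0},
    {"dx": -0.03,"dy": -0.12,"dz": 0,"spin": 0,"grip": 0},
    {"dx": -0.03,"dy": -0.12,"dz": 0,"spin": 0,"grip": 0},
    {"dx": -0.03,"dy": -0.12,"dz": 0,"spin": 0,"grip": 0},
    {"dx": -0.03,"dy": -0.12,"dz": 0,"spin": 0,"grip": 0},
    {"dx": -0.03,"dy": -0.12,"dz": 0,"spin": 0,"grip": 0}
  ]
}}

```text
time_s: 43.37
tcp_pos: [0.5243, -0.1055, 0.1048]
eef_rot: [-179.9, 0.2, -102.8]
contact_force: [0.9, 14.9, 0.1]
gripper_width: 0.0006
```

The left end is firm: 14.9 N, with no vertical drag. Retreat and take a last look.

Emit:
{"method": "servo_tool", "body": {
  "targets": [
    {"dx": 0.2,"dy": 1,"dz": 0,"spin": 0,"grip": 0},
    {"dx": 0.4,"dy": 2,"dz": 0,"spin": 0,"grip": 0},
    {"dx": 0.5,"dy": 2.5,"dz": 3,"spin": 0,"grip": 0},
    {"dx": 0.5,"dy": 2.5,"dz": 6,"spin": 0,"grip": 0},
    {"dx": 0.5,"dy": 2.5,"dz": 9,"spin": 0,"grip": 0},
    {"dx": 0.5,"dy": 3,"dz": 12,"spin": 0,"grip": 0},
    {"dx": 0.5,"dy": 6,"dz": 14,"spin": 0,"grip": 0},
    {"dx": 0.5,"dy": 9,"dz": 16,"spin": 0,"grip": 0},
    {"dx": 0.5,"dy": 12,"dz": 18,"spin": 0,"grip": 0},
    {"dx": 0.5,"dy": 15,"dz": 20,"spin": 0,"grip": 0}
  ]
}}

```text
time_s: 44.2
tcp_pos: [0.5279, 0.0435, 0.306]
eef_rot: [-180.0, -0.0, -102.9]
contact_force: [0.6, 0.2, -0.1]
gripper_width: 0.0001
```

```bash
python3 - <<'E'
from h import *
s=r.get_state(); a=r.capture("wrist"); b=r.capture("scene"); print(s["time_s"],s["tcp_pos"])
e=np.zeros((600,780,3),np.uint8); e[:375]=cv2.resize(a[:250,60:580],(780,375)); e[375:,:400]=cv2.resize(b[70:295,160:560],(400,225)); 
e[375:,400:]=cv2.resize(b[110:222,230:420],(380,225),interpolation=2); cv2.imwrite("pics/fin.png",e)
E
```

```text
44.2 [0.52785253 0.04346905 0.30603901]
```

View pics/fin.png

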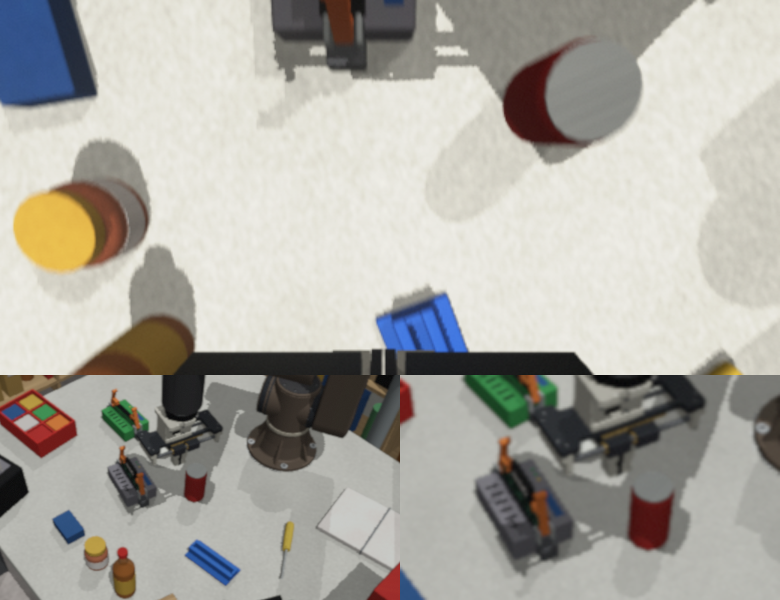

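Both levers stand upright over the seated board (scene crop (500,455) and (543,500)). The stand is empty and the bystanders I can see are in place, so I'm handing in.

```bash
python3 -c "
from plant import r
print(r.close_job())"
```

```text
the job is handed in; nothing more can be done
None
```

The smaller board is out of the blue stand and in the slot of the grey till, with both orange levers pushed inward over it. The job is handed in, at about 44 s on the robot's clock.

- **Seating:** I lowered the board into the slot, let go, then pushed each lever along its arc with shut fingers until the force rose sharply. The highest force I read was about 17 N, against the 25 N limit. Forces are only reported once per move call, so peaks within a call are not recorded.
- **Left lever:** it reached a firm stop at 16.5 N. After the right lever was shut I felt it again and it was still firm at 14.9 N.
- **Right lever:** it reached a firm stop at 15.5 N; I did not feel it a second time.
- **Last pictures:** both levers are upright, the stand is empty, the visible bystanders are in place, and the arm is clear of everything.
- **Side contact:** the board rubbed the slot wall at about 5 N while going in. I eased it over before releasing.
- **Not confirmed:** the last 5.7 mm of travel is too small to see in the pictures, so "fully home" rests on the firm stops I felt.

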